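# Pry open the steriliser box and load the sharpener cartridges

## Robot

A 6-joint arm with a two-finger parallel gripper is mounted at the origin on the work surface. World frame = base frame: x ahead of the robot, y to its left, z up, the work surface at z = 0. Lengths are in mm, angles in rad, forces in N, time in s.
With the tool pointing down it reaches from about 350 to 975 mm from the base axis. Payload 7.1 kg.
Tool frame: the origin (TCP) lies midway between the tips of the shut fingers; the grasp point (between the pads) lies 19 mm behind it; z points along the fingers, y is the line along which they close (so a half turn about z gives the same grasp; the last joint's range is limited). The gripper opens to 88 mm and grips with 3 to 60 N. Pads are 20 mm wide; open, the fingers measure 115 mm over their backs; the gripper's body (75 mm by 178 mm) begins 61 mm behind the grasp point.
Start: joints at [1.202, 0.423, 1.63, -0, 1.089, -0.019], TCP at [214.162, 587.145, 222.675] pointing down, gripper open.
Joint ranges: [-3, 3], [-0.9, 2.11], [0.09, 2.58], [-1.31, 4.45], [0.11, 2.69], [-2.54, 2.54]. Speed limits (rad/s): [2.39, 2.39, 3.01, 3.14, 3.14, 3.14].

## Interface

Orientations are given as a rotation vector (axis times angle).
In Python, from workcell import ctrl gives the robot as it stands. The module is installed in compiled form; this text tells all that it offers.
- The arm moves only by the tool apply_moves, never from a script. Its argument "targets" is a list of rows, each a list of 3 entries, a list of its own where there are three numbers: the opening, from -1 (shut) to 1 (fully open), then the shift along the tool's x, y, z normalised to -1 to 1, where 1 is 5 cm, then the turn, a rotation vector about the tool's x, y, z normalised to -1 to 1, where 1 is 90 degrees. In form: [[jaw, [x, y, z], [wx, wy, wz]], ...]. A call has 1 to 8 rows; each row shifts and turns the commanded pose from where the row before left it, along the tool's axes as they then stand; what a row does not reach is not made up. A row lasts 1/8 s, in which the tool goes at most 62.5 mm and 10.7 degrees, less where a joint would pass 70% of its speed; a pose out of reach is approached as far as the arm can. A call with a number of a shift or a turn outside -1 to 1 is refused whole. A call with a gripper value outside its range is refused whole. The fingers move at their own pace and stop on an object; the grip force is fixed at half the most. Time passes only in rows, so rows that do not move let the fingers close. It gives the time, the measured TCP pose, the force, the opening and the grip force at its end, in the units of the state.
- ctrl.get_obs(): the state, without advancing time (a new reading comes with each control period).
- ctrl.get_image(name): name is "side" or "top" or "wrist"; returns a dict with "pixels" (384x512x3 uint8, blue, green, red), "camera_matrix" (3x3 intrinsics, pixels), "view" (4x4, takes a point from world to camera coordinates); the wrist camera has in their place "hand_eye" (4x4, takes a point from camera to tool coordinates, whose origin is the TCP and whose axes are the flange's). Camera axes: x right, y down, z forward; pixel columns grow to the right and rows downward; lengths in mm; the calibration is good to about 2 mm. A picture is of the moment at which its call begins: read the wrist's pose just before it. There is no depth.
- ctrl.close_job(): hands the job in; it is judged then, once.
Trained networks look in the newest picture that a camera, given by its name, has taken for a name from the list of things; names that differ only in an ending like _2 or _b are one class to them, and where a whole thing is asked for, a point or a joint stands for the part that bears it (a point fixed in the world has none). Each returns a list of dicts, best first, with "score" (0 to 1); they miss things now and then, are a little off and sometimes report something else, mostly with a low value. They report only what shows in the picture. A call takes as long as a camera call. They do not tell look-alikes from the thing itself.
- ctrl.masks_of(label, camera): "region" (384x512 bool, what is visible of it) and "bbox" ([left, top, right, bottom] in pixels, round what is visible of it).
- ctrl.pinpoint(label, camera): "xy" ([column, row] in pixels: a listed point, or the origin of a listed thing).
The state is a dict: "t": time; "qpos": joint angles; "qvel": joint speeds; "joint_torque": joint torques, N m; "ee_pos": TCP position; "orientation": TCP orientation; "ft_force": force on the tool from outside, world axes, zero at the start; "moment": the same for the moment, N m; "width": finger opening in mm; "grasp_force": force on a finger pad.
Only numpy, scipy, OpenCV 4.12 (cv2) and the standard library are available. Lean on these libraries where they do the work, as an engineer would, in place of code of your own. Each camera call takes 0.05 s, during which the arm holds its last target. There are 200 camera calls.

## Task

Take the orange opener, push its blade into the slot under the lid of the steel steriliser box and lever the lid up with it, then open the lid wide and put all the sharpener cartridges from the red bin in the box, on its floor and none on top of another. When all are in, shut the lid fully and then lock it by turning both red knobs on it clockwise to their stops; leave the opener lying on its white board and the other things on the table where they are.

Things in the scene. Friction and masses are not known exactly. Their poses are not given: they have to be found in the camera images.
- box: steel steriliser box, fixed: 150 (x) x 260 (y) x 60 mm high without lid; origin under its centre, x from the front (slot side, towards the robot) to the hinge. Walls 5 mm, floor 4 mm; inside 140 x 250 mm. The flush lid has no handle and covers the whole top
- slot (a point): middle of the pry slot's mouth, on the outer front face of the box, 54 mm above the table. The slot is 80 mm wide (y) and 12 mm high, from 48 to 60 mm above the table, in the middle of the front wall just under the lid; a yellow stripe on the lid's top edge above it and one below mark it
- lid_hinge (a point): middle of the lid's hinge line, along the back of the box, 60 mm above the table (box frame x = +72 mm); the hinge line runs along the box's y
- lid_edge (a point): middle of the upper front edge of the lid, moves with the lid; 147 mm from the hinge line
- lid (a joint): lid angle in rad: 0 shut, 1.57 upright, stop at 1.6. The lid is a flat aluminium plate 147 x 260 x 8 mm with two red lock knobs on top, 0.35 kg; its underside lies on the rim (60 mm) when shut. A stiff hinge holds it at any angle; it takes about 4 N at the front edge to raise it
- bin: red parts bin, fixed, 250 (x) x 138 (y) x 16 mm high, walls and floor 4 mm, divided in 2 x 2 compartments (119 x 50 mm inside, centres at x = +-61, y = +-40 mm; the middle wall between y = -15 and +15 mm is solid); origin under its centre
- board: white plastic board, fixed, 260 (x) x 140 (y) x 10 mm, the opener's place; origin under its centre
- opener: opener: orange handle 115 x 22 x 26 mm (x -115 to 0) with a thin flat steel blade 28 mm wide and 3 mm thick that points along +x and ends at x = +85 mm; the blade's mid-plane is 13 mm above the underside; 110 g; origin on the underside, below the point where handle and blade meet
- lock_left (a joint): left (+y) red lock knob on top of the lid, rad: 0 open (its bar along the box's x), 1.4 locked (end stop, bar nearly along y); turns clockwise seen from above. Grey disc 60 mm across, 6 mm high, on the lid's upper face (68 mm above the table when shut), on it a red bar 56 x 15 x 24 mm high; at the box's x = +12, y = +80 mm; stays where left
- lock_right (a joint): right (-y) red lock knob, the same, at the box's x = +12, y = -80 mm
- lock_left_grip (a point): centre of the left lock knob's bar, 15 mm above its disc, on the turning axis
- lock_right_grip (a point): centre of the right lock knob's bar, the same
- blade_tip (a point): middle of the tip of the opener's blade
- cart0: sharpener cartridge, blue block with yellow ends and two white rods on top, 100 (x) x 30 (y) x 42 mm high, about 120 g; origin at the centre of its underside; may be absent
- cart1: sharpener cartridge, blue block with yellow ends and two white rods on top, 100 (x) x 30 (y) x 42 mm high, about 120 g; origin at the centre of its underside; may be absent
- cart2: sharpener cartridge, blue block with yellow ends and two white rods on top, 100 (x) x 30 (y) x 42 mm high, about 120 g; origin at the centre of its underside; may be absent
- cart3: sharpener cartridge, blue block with yellow ends and two white rods on top, 100 (x) x 30 (y) x 42 mm high, about 120 g; origin at the centre of its underside; may be absent
- spray: clear spray bottle with green cap, 66 mm across, 160 high; bystander, to be left alone; origin at the centre of its underside
- jar: white jar, 70 mm across, 100 high; bystander, to be left alone; origin at the centre of its underside
- knife: boning knife with black handle, 280 mm long, lying along x; bystander, to be left alone; origin at the centre of its underside
- mug: steel mug, 80 mm across, 90 high, handle to its +y; bystander, to be left alone; origin at the centre of its underside
- glovebox: blue glove box 200 x 100 x 70 mm; bystander, to be left alone; origin at the centre of its underside
- thermometer: yellow hand thermometer 110 x 55 x 24 mm; bystander, to be left alone; origin at the centre of its underside
- weight: brass weight, 60 mm across, 50 high; bystander, to be left alone; origin at the centre of its underside
There are look-alikes about, which are no part of the job. What is shaped like the cart0 but pink is not meant. What is shaped like the cart2 but pink is not meant.

How it is judged (in metres and radians):
On the way, in this order (a step that is already met when the one before it is completed fails the run):
1. the lid is levered up with the opener's blade: over 0.25 rad while the opener pushes on it (value of joint lid above 0.25 rad and contact force between opener and lid above 0.5 N), for 0.1 s.
2. the lid is wide open (over 1 rad) and all cartridges present lie in the box (value of joint lid above 1 rad and x of cart0 in the frame of box between -0.07 and 0.07 m and y of cart0 in the frame of box between -0.125 and 0.125 m and z of cart0 in the frame of box between -0.01 and 0.03 m and x of cart1 in the frame of box between -0.07 and 0.07 m and y of cart1 in the frame of box between -0.125 and 0.125 m and z of cart1 in the frame of box between -0.01 and 0.03 m and x of cart2 in the frame of box between -0.07 and 0.07 m and y of cart2 in the frame of box between -0.125 and 0.125 m and z of cart2 in the frame of box between -0.01 and 0.03 m and x of cart3 in the frame of box between -0.07 and 0.07 m and y of cart3 in the frame of box between -0.125 and 0.125 m and z of cart3 in the frame of box between -0.01 and 0.03 m), for 0.2 s.
3. the lid is shut while its two locks are still open (value of joint lid below 0.04 rad and value of joint each of lock_left, lock_right below 0.7 rad and x of cart0 in the frame of box between -0.07 and 0.07 m and y of cart0 in the frame of box between -0.125 and 0.125 m and z of cart0 in the frame of box between -0.01 and 0.03 m and x of cart1 in the frame of box between -0.07 and 0.07 m and y of cart1 in the frame of box between -0.125 and 0.125 m and z of cart1 in the frame of box between -0.01 and 0.03 m and x of cart2 in the frame of box between -0.07 and 0.07 m and y of cart2 in the frame of box between -0.125 and 0.125 m and z of cart2 in the frame of box between -0.01 and 0.03 m and x of cart3 in the frame of box between -0.07 and 0.07 m and y of cart3 in the frame of box between -0.125 and 0.125 m and z of cart3 in the frame of box between -0.01 and 0.03 m), for 0.2 s.
At the end, for the whole second after the job is handed in: Lid shut (under 0.04 rad), both locks at their stops (over 1.3 rad); every cartridge present inside the box on its floor (origin under 30 mm up); the opener on the white board (origin within 110 and 60 mm of its centre); all at rest (value of joint each of lock_left, lock_right above 1.3 rad and value of joint lid below 0.04 rad and x of cart0 in the frame of box between -0.07 and 0.07 m and y of cart0 in the frame of box between -0.125 and 0.125 m and z of cart0 in the frame of box between -0.01 and 0.03 m and x of cart1 in the frame of box between -0.07 and 0.07 m and y of cart1 in the frame of box between -0.125 and 0.125 m and z of cart1 in the frame of box between -0.01 and 0.03 m and x of cart2 in the frame of box between -0.07 and 0.07 m and y of cart2 in the frame of box between -0.125 and 0.125 m and z of cart2 in the frame of box between -0.01 and 0.03 m and x of cart3 in the frame of box between -0.07 and 0.07 m and y of cart3 in the frame of box between -0.125 and 0.125 m and z of cart3 in the frame of box between -0.01 and 0.03 m and x of opener in the frame of board between -0.11 and 0.11 m and y of opener in the frame of board between -0.06 and 0.06 m and z of opener in the frame of board between 0.004 and 0.03 m and linear speed of each of cart0, cart1, cart2, cart3, opener below 0.03 m/s); the robot touches nothing.
It fails at once if a bystander (bottle, jar, knife, mug, glove box, thermometer, weight) is moved more than 50 mm (distance of any of spray, jar, knife, mug, glovebox, thermometer, weight from where it was at the start of the episode above 0.05 m).
Of cart0, cart1, cart2, cart3 only 2 to 3 are there at a start; the rules pass over those that are not, and their reading is None.
At some moment in a run one of opener, cart0, cart1, cart2, cart3 may be knocked a few centimetres aside while the robot is not near it.
It also fails if it takes over 208 s, if anything falls off the work surface, if the arm or the gripper's body presses on something with over 40 N, if the wrist force passes 120 N, or if a joint passes its speed limit or range.

## Working session

There is one attempt and no reset: what is moved stays moved. The work goes in short steps, Python scripts to look and compute and a tool call to move; the robot and the scene stay as the last step left them, time stands still between calls to the robot, and variables do not carry over. Pictures are saved under pics/ and viewed, at most 14 in all, crops included, and the job is handed in when it is done.

Besides the shell and the picture viewer there is one more tool, called after ">>>" as name(argument=value, ...), one argument or row to a line, values as JSON. apply_moves: Moves the arm, as the interface text tells. Scaled input: -1 to 1 covers 5 cm each way for a shift and 90 degrees each way for a turn. Its arguments: {"type":"object","properties":{"targets":{"type":"array"}},"required":["targets"]}

```bash
mkdir -p pics; cat > h.py <<'E'
import numpy as np, cv2
from scipy.spatial.transform import Rotation as R
from workcell import ctrl
def cam(name):
    o=ctrl.get_obs(); im=ctrl.get_image(name); K=np.array(im["camera_matrix"])
    if name=="wrist":
        T=np.eye(4);T[:3,:3]=R.from_rotvec(o["orientation"]).as_matrix();T[:3,3]=o["ee_pos"]
        V=np.linalg.inv(T@np.array(im["hand_eye"]))
    else: V=np.array(im["view"])
    return im["pixels"],K,V
def ray(K,V,uv,z):
    d=V[:3,:3].T@np.linalg.inv(K)@np.array([uv[0],uv[1],1.]); c=-V[:3,:3].T@V[:3,3]
    return c+d*(z-c[2])/d[2]
def proj(K,V,p):
    q=K@(V[:3,:3]@np.array(p,float)+V[:3,3]); return q[:2]/q[2]
def tri(obs):
    A=np.zeros((3,3));b=np.zeros(3)
    for K,V,uv in obs:
        d=V[:3,:3].T@np.linalg.inv(K)@np.array([uv[0],uv[1],1.]);d/=np.linalg.norm(d)
        c=-V[:3,:3].T@V[:3,3];M=np.eye(3)-np.outer(d,d);A+=M;b+=M@c
    return np.linalg.solve(A,b)
def rect(mask,K,V,z):
    ys,xs=np.nonzero(mask);P=np.array([ray(K,V,(x,y),z)[:2] for x,y in zip(xs,ys)],np.float32)
    return cv2.minAreaRect(P)
E
python3 - <<'E'
from h import *
o=ctrl.get_obs();print({k:np.round(v,3) for k,v in o.items()})
for c in("top","side"):
    p,K,V=cam(c);cv2.imwrite(f"pics/{c}0.png",p);print(c,K.tolist(),np.round(V,3).tolist())
    for l in["box","slot","lid_hinge","lid_edge","bin","board","opener","blade_tip","lock_left_grip","lock_right_grip","cart0","spray","jar","knife","mug","glovebox","thermometer","weight"]:
        z={"slot":54,"lid_hinge":60,"lid_edge":68,"opener":10,"blade_tip":23,"lock_left_grip":89,"lock_right_grip":89,"cart0":4}.get(l,0)
        for r in ctrl.pinpoint(l,c)[:6]:
            if r["score"]>.2: print(c,l,round(r["score"],2),np.round(r["xy"],1),np.round(ray(K,V,r["xy"],z)))
E
```

```text
{'t': np.float64(0.0), 'qpos': array([ 1.202,  0.424,  1.631,  0.   ,  1.089, -0.019]), 'qvel': array([-0.001,  0.001,  0.001, -0.001, -0.001,  0.001]), 'joint_torque': array([ 3.0000e-03, -5.4460e+01, -2.7367e+01,  6.5000e-02,  2.3000e-02,
       -0.0000e+00]), 'ee_pos': array([213.96 , 586.649, 221.899]), 'orientation': array([-5.470e-01, -3.093e+00,  2.000e-03]), 'ft_force': array([-0.169, -1.065, -0.594]), 'moment': array([-0.014,  0.038, -0.004]), 'grasp_force': np.float64(0.0), 'width': np.float64(87.96)}
top [[416.8249766060442, 0.0, 250.18098095548942], [0.0, 416.8249766060442, 196.09037441024645], [0.0, 0.0, 1.0]] [[-0.015, -1.0, -0.006, 13.215], [-0.978, 0.016, -0.208, 570.458], [0.208, 0.003, -0.978, 1685.478], [0.0, 0.0, 0.0, 1.0]]
top box 0.84 [248.4 190.9] [607.  12.   0.]
top box 0.47 [264.9 182.4] [643. -61.   0.]
top box 0.32 [328.2 198.3] [ 568. -333.    0.]
top slot 0.77 [246.  205.6] [532.  22.  54.]
top lid_edge 0.79 [248.9 205. ] [531.  10.  68.]
top bin 0.71 [323.8 212. ] [ 508. -311.    0.]
top bin 0.64 [244.1 190.2] [610.  30.   0.]
top bin 0.6 [245.  206.7] 
[... 2269 characters left out ...]
  4.]
side cart0 0.55 [244.5 317.1] [ 445. -374.    4.]
side spray 0.6 [277.8 161.3] [723. 256.   0.]
side spray 0.6 [245.1 317. ] [ 447. -372.   -0.]
side jar 0.84 [316.4 264.4] [ 718. -247.    0.]
side knife 0.58 [209.6 128.4] [485. 528.   0.]
side mug 0.97 [314.3 359.1] [ 611. -542.    0.]
side glovebox 0.82 [239.6 381.1] [ 392. -551.    0.]
side thermometer 0.97 [306.9 189.5] [791.  80.   0.]
side thermometer 0.65 [257.1 179.2] [617. 178.   0.]
side thermometer 0.38 [260.4 298. ] [ 507. -322.    0.]
side weight 0.62 [320.4 225.8] [784. -98.   0.]
side weight 0.48 [243.9 202.5] [541.  73.   0.]
side weight 0.33 [210.4 127.9] [489. 531.   0.]
side weight 0.29 [219.9 159.3] [494. 324.   0.]
```

```bash
python3 - <<'E'
import cv2
a=cv2.imread("pics/top0.png")[120:300,130:420];cv2.imwrite("pics/top0c.png",cv2.resize(a,None,fx=2.7,fy=2.7,interpolation=cv2.INTER_CUBIC))
a=cv2.imread("pics/side0.png")[110:384,170:400];cv2.imwrite("pics/side0c.png",cv2.resize(a,None,fx=2.1,fy=2.1,interpolation=cv2.INTER_CUBIC))
E
```

```text
(no output)
```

View pics/top0c.png

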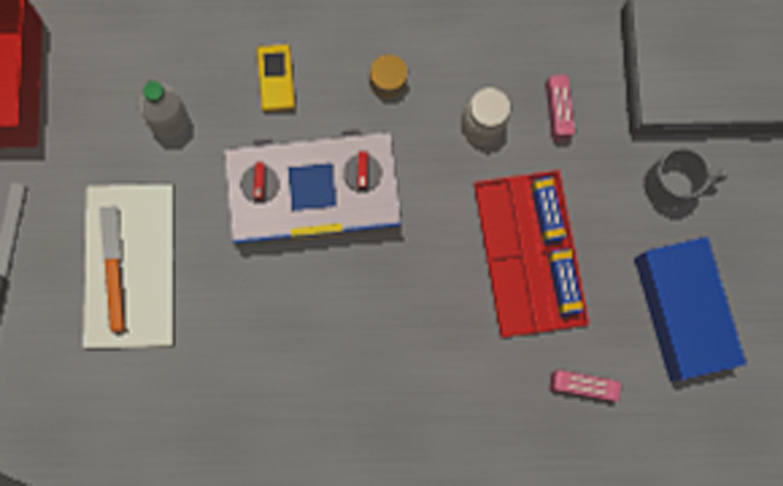

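View pics/side0c.png

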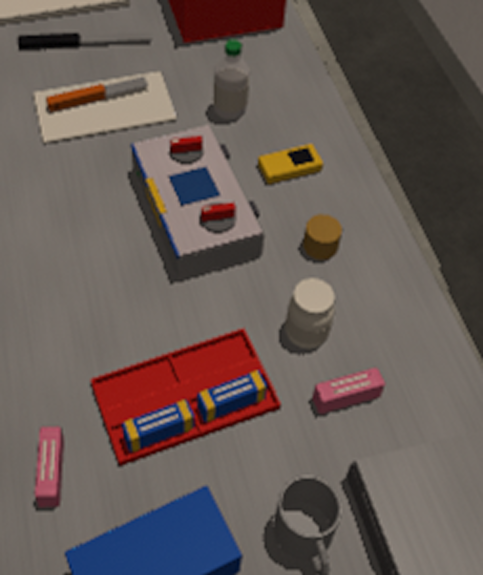

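>>> apply_moves(
  targets=[
    [1,[-0.9,-0.39,-0.2],[0,0,0]],
    [1,[-0.9,-0.39,-0.2],[0,0,0]],
    [1,[-0.9,-0.39,-0.2],[0,0,0]],
    [1,[-0.9,-0.39,-0.2],[0,0,0]],
    [1,[-0.9,-0.39,-0.2],[0,0,0]],
    [1,[-0.9,-0.39,-0.2],[0,0,0]],
    [1,[-0.9,-0.39,-0.2],[0,0,0]],
    [1,[-0.9,-0.39,-0.2],[0,0,0]],
  ],
)

```text
t: 2.9
ee_pos: [500.0, 316.0, 303.2]
orientation: [0.547, 3.093, 0.0]
ft_force: [-0.4, -0.2, 0.0]
width: 87.9
grasp_force: 0.0
```

>>> apply_moves(
  targets=[
    [1,[0,0,0],[0,0,-0.09]],
    [1,[0,0,0],[0,0,-0.09]],
    [1,[0,0,0],[0,0,-0.09]],
    [1,[0,0,0],[0,0,0]],
  ],
)

```text
t: 3.4
ee_pos: [498.9, 317.1, 302.7]
orientation: [0.114, -3.139, -0.0]
ft_force: [-0.5, -0.2, 0.3]
width: 88.1
grasp_force: 0.0
```

```bash
python3 - <<'E'
from h import *
o=ctrl.get_obs();print({k:np.round(o[k],3) for k in("t","qpos","ee_pos","orientation")});print(np.round(R.from_rotvec(o["orientation"]).as_matrix(),3))
p,K,V=cam("wrist");cv2.imwrite("pics/w1.png",p);print(K[0,0],np.round(np.linalg.inv(V),2).tolist())
for l,z in(("opener",10),("blade_tip",23),("board",0),("slot",54),("lid_edge",68),("lock_left_grip",89)):
    for r in ctrl.pinpoint(l,"wrist")[:3]: print(l,round(r["score"],2),np.round(r["xy"]),np.round(ray(K,V,r["xy"],z)))
E
```

```text
{'t': np.float64(3.4), 'qpos': array([ 0.546,  0.292,  1.629,  0.   ,  1.22 , -1.098]), 'ee_pos': array([498.909, 317.129, 302.691]), 'orientation': array([ 0.114, -3.139, -0.   ])}
[[-0.997 -0.073 -0.   ]
 [-0.073  0.997  0.   ]
 [ 0.     0.    -1.   ]]
337.93215345983396 [[-0.07, 0.97, 0.25, 432.49], [1.0, 0.07, 0.02, 312.61], [0.0, 0.25, -0.97, 464.97], [0.0, 0.0, 0.0, 1.0]]
opener 0.9 [275. 156.] [502. 337.  10.]
blade_tip 0.75 [277. 220.] [587. 346.  23.]
board 0.61 [260. 148.] [494. 315.   0.]
slot 0.73 [258. 146.] [484. 313.  54.]
slot 0.39 [ 78. 241.] [624.  87.  54.]
slot 0.31 [  8. 168.] [534.   6.  54.]
lid_edge 0.88 [  7. 168.] [530.  16.  68.]
lock_left_grip 0.88 [ 77. 239.] [606. 106.  89.]
```

View pics/w1.png

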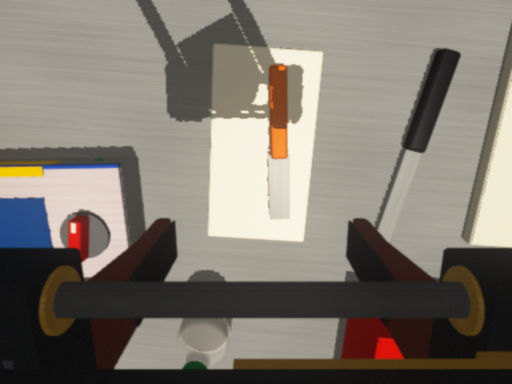

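```bash
cat >> h.py <<'E'
def plan(pos,Rt=None):
    o=ctrl.get_obs();M=R.from_rotvec(o["orientation"]).as_matrix()
    d=M.T@(np.array(pos)-o["ee_pos"])/50
    w=R.from_matrix(M.T@Rt).as_rotvec()/(np.pi/2) if Rt is not None else None
    print("shift units",np.round(d,3),"turn units",None if w is None else np.round(w,4))
def down(yaw,pitch=0):
    # tool y = (-sin,cos,0); z down; pitch>0 leans tool-z forward (fingers point +x'), about tool y
    M=R.from_euler("z",yaw).as_matrix()@np.diag([-1.,1,-1]);return M@R.from_rotvec([0,-pitch,0]).as_matrix() if pitch else M
E
python3 - <<'E'
from h import *
p,K,V=cam("wrist");h=cv2.cvtColor(p,cv2.COLOR_BGR2HSV)
m=(h[...,0]>5)&(h[...,0]<20)&(h[...,1]>150)&(h[...,2]>60);m[:, :240]=0;m[:,320:]=0;m[:50]=0;m[175:]=0
ys,xs=np.nonzero(m)
for y in range(ys.min(),ys.max()+1,10):
    q=xs[ys==y]
    if len(q): print(y,q.min(),q.max(),np.round(ray(K,V,((q.min()+q.max())/2,y),30)))
print(ys.min(),ys.max())
for l in("opener",):
    r=ctrl.masks_of(l,"wrist");print([(a["score"],a["bbox"]) for a in r])
    mm=r[0]["region"];yy,xx=np.nonzero(mm)
    for y in (190,200,210,217): q=xx[yy==y];print(y,q.min() if len(q) else 0,q.max() if len(q) else 0,ray(K,V,((q.min()+q.max())/2,y),24.5) if len(q) else 0)
E
```

```text
65 273 283 [387. 330.  30.]
75 269 285 [399. 330.  30.]
85 270 285 [410. 332.  30.]
95 269 285 [422. 332.  30.]
105 270 285 [434. 334.  30.]
115 270 285 [446. 335.  30.]
125 270 285 [459. 336.  30.]
135 270 286 [471. 337.  30.]
145 271 286 [484. 339.  30.]
155 271 286 [497. 340.  30.]
65 158
[(0.72, [266.8, 64.2, 291.6, 217.1])]
190 269 290 [544.54578998 346.06055164  24.5       ]
200 268 289 [558.61243878 345.93025145  24.5       ]
210 270 289 [572.69610108 348.52571371  24.5       ]
217 269 289 [582.80659057 348.72100871  24.5       ]
```

>>> apply_moves(
  targets=[
    [1,[0.3,0.45,0.8],[0,0,-0.013]],
    [1,[0,0,1],[0,0,0]],
    [1,[0,0,1],[0,0,0]],
    [1,[0,0,1],[0,0,0]],
    [1,[0,0,1],[0,0,0]],
    [1,[0,0,0.6],[0,0,0]],
    [1,[0,0,0.4],[0,0,0]],
    [1,[0,0,0],[0,0,0]],
  ],
)

```text
t: 4.85
ee_pos: [482.4, 338.6, 12.0]
orientation: [0.148, -3.138, 0.0]
ft_force: [0.2, -0.0, 0.0]
width: 87.8
grasp_force: 0.0
```

```bash
python3 - <<'E'
from h import *
o=ctrl.get_obs();print({k:np.round(o[k],2) for k in("ee_pos","ft_force")})
p,K,V=cam("wrist");cv2.imwrite("pics/w2.png",p)
E
```

```text
{'ee_pos': array([482.43, 338.65,  12.04]), 'ft_force': array([ 0.19, -0.05,  0.01])}
```

View pics/w2.png

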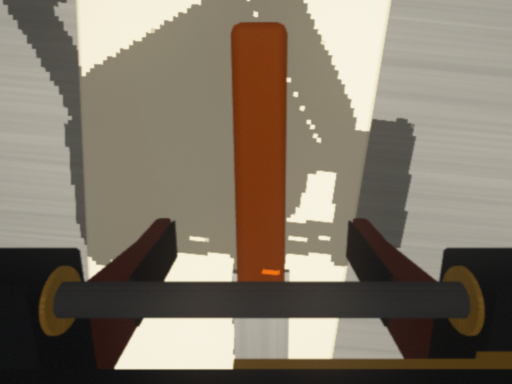

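The handle stands centred between the fingers (column 260). Grip and lift.

>>> apply_moves(
  targets=[
    [-1,[0,0,0],[0,0,0]],
    [-1,[0,0,0],[0,0,0]],
    [-1,[0,0,0],[0,0,0]],
    [-1,[0,0,0],[0,0,0]],
    [-1,[0,0,0],[0,0,0]],
    [-1,[0,0,0],[0,0,0]],
  ],
)

```text
t: 5.65
ee_pos: [482.3, 338.6, 12.7]
orientation: [-0.149, 3.138, 0.0]
ft_force: [-0.3, 0.5, 0.3]
width: 31.5
grasp_force: 0.0
```

>>> apply_moves(
  targets=[
    [-1,[0,0,-0.5],[0,0,0]],
    [-1,[0,0,-1],[0,0,0]],
    [-1,[0,0,-1],[0,0,0]],
    [-1,[0,0,-1],[0,0,0]],
    [-1,[0,0,-1],[0,0,0]],
    [-1,[0,0,-1],[0,0,0]],
    [-1,[0,0,0],[0,0,0]],
  ],
)

```text
t: 6.52
ee_pos: [484.1, 339.8, 292.0]
orientation: [-0.148, 3.131, 0.006]
ft_force: [-0.8, 0.3, -1.3]
width: 20.7
grasp_force: 30.0
```

```bash
python3 - <<'E'
from h import *
plan([430,25,300],down(0.1))
E
```

```text
shift units [ 1.67  -6.164 -0.195] turn units [ 0.0024  0.0045 -0.0034]
```

```bash
python3 - <<'E'
from h import *
p,K,V=cam("wrist");q,K2,V2=cam("side")
u=proj(K2,V2,[520,343,290]);x,y=map(int,u);print(u)
c=cv2.resize(q[max(y-70,0):y+70,x-90:x+90],(800,622));cv2.imwrite("pics/g.png",np.vstack([cv2.resize(p[:,:],(400,300)),cv2.resize(c,(400,300))]))
E
```

```text
[220.35043504  96.54111147]
```

View pics/g.png

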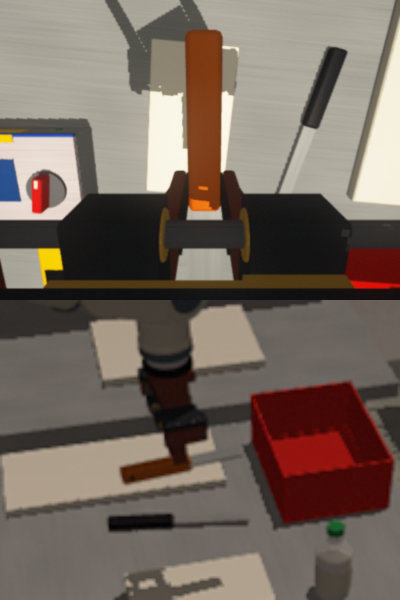

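```bash
python3 - <<'E'
from h import *
o=ctrl.get_obs();M=R.from_rotvec(o["orientation"]).as_matrix()
p,K,V=cam("wrist");h=cv2.cvtColor(p,cv2.COLOR_BGR2HSV)
m=(h[...,0]>3)&(h[...,0]<20)&(h[...,1]>150)&(h[...,2]>60);m[:,:225]=0;m[:,300:]=0;m[275:]=0
ys,xs=np.nonzero(m);print(ys.min(),ys.max())
for y in (45,80,120,160,200,240):
    q=xs[ys==y];print(y,q.min(),q.max())
# predict tail top edge row for opener frame in tool: grip at opener (-18), level
for pitch in(-.2,-.1,0,.1,.2):
  for dz in(-5,0,5):
    # world-ish tool-aligned: fwd=-toolx, up=-toolz ; grasp centre lies on opener at (-18, z=21.5+dz)
    def pt(x,z):
        f=x+18;u=z-(2+dz)   # TCP 2 mm above underside
        f2,u2=f*np.cos(pitch)-u*np.sin(pitch),f*np.sin(pitch)+u*np.cos(pitch)
        return o["ee_pos"]+M@np.array([-f2,0,-u2])
    print(pitch,dz,np.round([proj(K,V,pt(x,z))[1] for x,z in((-115,26),(0,26))],1), np.round(pt(85,13)))
for c in("top","side"):
    a,K2,V2=cam(c)
    for l in("blade_tip","opener"):
        for r in ctrl.pinpoint(l,c)[:2]: print(c,l,round(r["score"],2),np.round(r["xy"],1),np.round(proj(K2,V2,pt(85,13)if l!="opener" else pt(0,0)),1), np.round(ray(K2,V2,r["xy"],300)))
E
```

```text
38 269
45 238 282
80 238 283
120 239 282
160 240 281
200 241 281
240 241 281
-0.2 -5 [ 27.  304.2] [586. 348. 283.]
-0.2 0 [ 26.9 296.4] [585. 348. 278.]
-0.2 5 [ 26.9 289. ] [584. 348. 273.]
-0.1 -5 [ 18.9 302. ] [586. 348. 293.]
-0.1 0 [ 20.7 294.9] [585. 348. 288.]
-0.1 5 [ 22.4 288.3] [585. 348. 283.]
0 -5 [ 14.9 298.9] [584. 348. 303.]
0 0 [ 18.3 292.8] [584. 348. 298.]
0 5 [ 21.4 287. ] [584. 348. 293.]
0.1 -5 [ 14.5 295. ] [582. 348. 313.]
0.1 0 [ 19.  289.9] [583. 348. 309.]
0.1 5 [ 23.1 285.1] [583. 348. 304.]
0.2 -5 [ 16.8 290.2] [579. 348. 323.]
0.2 0 [ 22.1 286.3] [580. 348. 319.]
0.2 5 [ 27.1 282.6] [581. 348. 314.]
top blade_tip 0.4 [240.8 170.7] [154.3 180.1] [615.  36. 300.]
top blade_tip 0.36 [157.9 182.3] [154.3 180.1] [576. 337. 300.]
top opener 0.23 [225.4 187.3] [157.5 203.5] [553.  92. 300.]
side blade_tip 0.91 [238.9  96.6] [236.4  87.8] [583. 313. 300.]
side opener 0.89 [213.8 106.1] [215.4  99.1] [486. 279. 300.]
```

It is held only by the fingertips (about 25 mm too high, as the lift began before the fingers were shut). I'll set it back on the board and regrip.

>>> apply_moves(
  targets=[
    [-1,[0.03,0,0.7],[0,0,0]],
    [-1,[0,0,0.7],[0,0,0]],
    [-1,[0,0,0.7],[0,0,0]],
    [-1,[0,0,0.7],[0,0,0]],
    [-1,[0,0,0.7],[0,0,0]],
    [-1,[0,0,0.7],[0,0,0]],
    [-1,[0,0,0.5],[0,0,0]],
    [-1,[0,0,0.2],[0,0,0]],
  ],
)

```text
t: 7.98
ee_pos: [479.9, 337.8, 40.8]
orientation: [0.149, -3.136, 0.002]
ft_force: [0.4, -0.5, -1.4]
width: 20.5
grasp_force: 30.0
```

>>> apply_moves(
  targets=[
    [-1,[0,0,0.06],[0,0,0]],
    [-1,[0,0,0.06],[0,0,0]],
    [-1,[0,0,0],[0,0,0]],
  ],
)

```text
t: 8.35
ee_pos: [481.2, 338.7, 37.4]
orientation: [-0.149, 3.137, 0.001]
ft_force: [0.4, -0.5, -0.8]
width: 20.8
grasp_force: 30.0
```

>>> apply_moves(
  targets=[
    [-1,[0,0,0.05],[0,0,0]],
    [-1,[0,0,0],[0,0,0]],
  ],
)

```text
t: 8.6
ee_pos: [481.3, 338.8, 34.8]
orientation: [-0.149, 3.137, 0.001]
ft_force: [-0.2, 0.3, 3.1]
width: 21.1
grasp_force: 30.0
```

>>> apply_moves(
  targets=[
    [1,[0,0,0],[0,0,0]],
    [1,[0,0,0],[0,0,0]],
    [1,[0,0,0],[0,0,0]],
    [1,[0,0,0],[0,0,0]],
    [1,[0,0,0.2],[0,0,0]],
    [1,[0,0,0.25],[0,0,0]],
    [1,[0,0,0],[0,0,0]],
  ],
)

```text
t: 9.48
ee_pos: [480.7, 338.4, 10.6]
orientation: [0.149, -3.138, 0.0]
ft_force: [0.4, 0.3, -0.0]
width: 85.8
grasp_force: 0.0
```

```bash
python3 - <<'E'
from h import *
o=ctrl.get_obs();print({k:np.round(o[k],2) for k in("ee_pos","ft_force","width")})
p,K,V=cam("wrist");h=cv2.cvtColor(p,cv2.COLOR_BGR2HSV)
m=(h[...,0]>3)&(h[...,0]<20)&(h[...,1]>150)&(h[...,2]>60);m[:,:190]=0;m[:,330:]=0;m[275:]=0
ys,xs=np.nonzero(m);print(ys.min(),ys.max())
for y in (45,120,200,260):
    q=xs[ys==y];print(y,q.min(),q.max())
E
```

```text
{'ee_pos': array([480.66, 338.37,  10.63]), 'ft_force': array([ 0.41,  0.34, -0.05]), 'width': np.float64(85.79)}
28 274
45 234 289
120 236 288
200 238 286
260 239 285
```

>>> apply_moves(
  targets=[
    [-1,[0,0,-0.04],[0,0,0]],
    [-1,[0,0,0],[0,0,0]],
    [-1,[0,0,0],[0,0,0]],
    [-1,[0,0,0],[0,0,0]],
    [-1,[0,0,0],[0,0,0]],
    [-1,[0,0,0],[0,0,0]],
    [-1,[0,0,0],[0,0,0]],
    [-1,[0,0,0],[0,0,0]],
  ],
)

```text
t: 10.52
ee_pos: [480.8, 338.4, 13.7]
orientation: [-0.149, 3.138, 0.0]
ft_force: [0.1, 0.1, 0.5]
width: 22.0
grasp_force: 30.0
```

>>> apply_moves(
  targets=[
    [-1,[0,0,0],[0,0,0]],
    [-1,[0,0,0],[0,0,0]],
    [-1,[0,0,0],[0,0,0]],
    [-1,[0,0,0],[0,0,0]],
  ],
)

```text
t: 11.02
ee_pos: [480.8, 338.4, 13.7]
orientation: [-0.149, 3.138, 0.0]
ft_force: [-0.0, 0.7, 0.2]
width: 21.8
grasp_force: 30.0
```

>>> apply_moves(
  targets=[
    [-1,[0,0,-0.2],[0,0,0]],
    [-1,[0,0,-0.5],[0,0,0]],
    [-1,[0,0,-1],[0,0,0]],
    [-1,[0,0,-1],[0,0,0]],
    [-1,[0,0,-1],[0,0,0]],
    [-1,[0,0,-1],[0,0,0]],
    [-1,[0,0,-1],[0,0,0]],
    [-1,[0,0,0],[0,0,0]],
  ],
)

```text
t: 12.02
ee_pos: [482.5, 339.5, 303.8]
orientation: [-0.148, 3.131, 0.007]
ft_force: [0.5, 0.0, -1.7]
width: 21.7
grasp_force: 30.0
```

```bash
python3 - <<'E'
from h import *
o=ctrl.get_obs();print({k:np.round(o[k],2) for k in("ee_pos","ft_force","width","grasp_force")})
p,K,V=cam("wrist");h=cv2.cvtColor(p,cv2.COLOR_BGR2HSV)
m=(h[...,0]>3)&(h[...,0]<20)&(h[...,1]>150)&(h[...,2]>60);m[:,:190]=0;m[:,330:]=0;m[275:]=0
ys,xs=np.nonzero(m);print(ys.min(),ys.max())
for y in (45,120,200,260):
    q=xs[ys==y];print(y,q.min(),q.max())
plan([430,25,310],down(.1))
E
```

```text
{'ee_pos': array([482.47, 339.52, 303.77]), 'ft_force': array([ 0.48,  0.02, -1.65]), 'width': np.float64(21.75), 'grasp_force': np.float64(30.0)}
29 274
45 234 288
120 236 286
200 238 284
260 238 284
shift units [ 1.613 -6.148 -0.2  ] turn units [ 0.0012  0.0022 -0.0034]
```

>>> apply_moves(
  targets=[
    [-1,[0.03,-0.6,0],[0,0,0]],
    [-1,[0.03,-0.9,-0.05],[0,0,0]],
    [-1,[0.03,-0.9,-0.05],[0,0,0]],
    [-1,[0.03,-0.9,-0.05],[0,0,0]],
    [-1,[0.03,-0.9,-0.05],[0,0,0]],
    [-1,[0.03,-0.9,0],[0,0,0]],
    [-1,[0.05,-0.7,0],[0,0,0]],
    [-1,[0.03,-0.6,0],[0,0,0]],
  ],
)

```text
t: 13.08
ee_pos: [496.7, 17.1, 306.8]
orientation: [0.147, -3.134, -0.0]
ft_force: [-0.2, 0.0, -0.5]
width: 21.7
grasp_force: 30.0
```

>>> apply_moves(
  targets=[
    [-1,[0,0,0],[0,0,0]],
    [-1,[0,0,0],[0,0,0]],
  ],
)

```text
t: 13.32
ee_pos: [497.4, 19.0, 307.6]
orientation: [0.148, -3.136, -0.001]
ft_force: [-0.3, 0.2, -1.0]
width: 22.0
grasp_force: 30.0
```

```bash
python3 - <<'E'
from h import *
o=ctrl.get_obs();print({k:np.round(o[k],2) for k in("ee_pos","orientation","qpos")})
p,K,V=cam("wrist");cv2.imwrite("pics/w3.png",p)
for l,z in(("slot",54),("lid_edge",68),("lock_left_grip",89),("lock_right_grip",89)):
    for r in ctrl.pinpoint(l,"wrist")[:2]: print(l,round(r["score"],2),np.round(r["xy"]),np.round(ray(K,V,r["xy"],z)))
for c in((530.,15.),):
  for s in(-130,130):
    y=.1; print(proj(K,V,[c[0]-s*np.sin(y),c[1]+s*np.cos(y),68]))
E
```

```text
{'ee_pos': array([497.38,  19.01, 307.57]), 'orientation': array([ 0.15, -3.14, -0.  ]), 'qpos': array([ 0.01,  0.14,  1.82,  0.  ,  1.19, -1.65])}
lock_left_grip 0.63 [323. 252.] [600. 105.  89.]
lock_right_grip 0.62 [190. 257.] [621. -56.  89.]
[148.6299653  186.60974978]
[360.95605517 185.43382097]
```

View pics/w3.png

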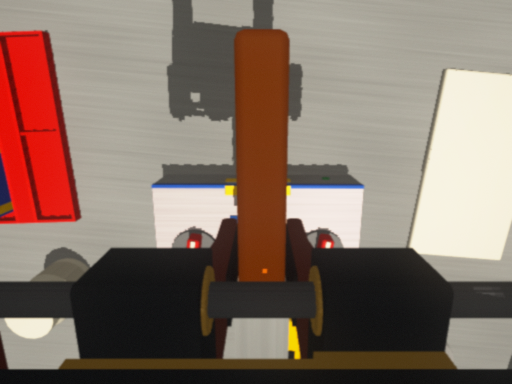

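>>> apply_moves(
  targets=[
    [-1,[0.6,-0.02,0],[0,0,0]],
    [-1,[0.8,-0.03,0.3],[0,0,0]],
    [-1,[0.53,-0.03,0.7],[0,0,0]],
    [-1,[0,0,0.9],[0,0,0]],
    [-1,[0,0,0.9],[0,0,0]],
    [-1,[0,0,0.9],[0,0,0]],
    [-1,[0,0,0.9],[0,0,0]],
    [-1,[0,0,0.5],[0,0,0]],
  ],
)

```text
t: 14.58
ee_pos: [401.8, 5.9, 51.9]
orientation: [0.15, -3.136, -0.0]
ft_force: [0.1, -0.0, -0.8]
width: 21.6
grasp_force: 30.0
```

>>> apply_moves(
  targets=[
    [-1,[0,0,0.15],[0,0,0]],
    [-1,[0,0,0],[0,0,0]],
  ],
)

```text
t: 14.82
ee_pos: [402.7, 5.7, 46.3]
orientation: [0.15, -3.138, -0.0]
ft_force: [0.5, 0.1, -0.0]
width: 21.9
grasp_force: 30.0
```

```bash
python3 - <<'E'
from h import *
o=ctrl.get_obs();M=R.from_rotvec(o["orientation"]).as_matrix();print(np.round(o["ee_pos"],1),np.round(M,3).tolist(),np.round(o["qpos"],2))
t=o["ee_pos"]+M@np.array([-104,0,-9.3]);print("tip",t)
obs=[[],[]]
for c in("top","side"):
    p,K,V=cam(c)
    for i,l in enumerate(("blade_tip","slot")):
        r=ctrl.pinpoint(l,c)
        for q in r[:2]:print(c,l,round(q["score"],2),np.round(q["xy"],1),np.round(proj(K,V,t if i==0 else [530,18,54]),1))
    u=proj(K,V,t).astype(int);a=p[u[1]-40:u[1]+40,u[0]-55:u[0]+55];cv2.imwrite(f"pics/i_{c}.png",cv2.resize(a,(770,560),interpolation=cv2.INTER_CUBIC))
a=np.vstack([cv2.resize(cv2.imread(f"pics/i_{c}.png"),(412,300)) for c in("top","side")]);cv2.imwrite("pics/i.png",a)
E
```

```text
[402.7   5.7  46.3] [[-0.995, -0.095, -0.0], [-0.095, 0.995, -0.0], [0.0, 0.0, -1.0]] [-0.02  0.45  2.21 -0.    0.49 -1.68]
tip [506.22357262  15.58931095  55.61346938]
top blade_tip 0.44 [249.  211.9] [247.6 211.5]
top slot 0.86 [247.3 206.2] [247.  205.9]
top slot 0.27 [272.7 150.1] [247.  205.9]
side blade_tip 0.81 [237.5 208.9] [237.5 206.2]
side blade_tip 0.75 [240.7 202.7] [237.5 206.2]
side slot 0.94 [241.6 204.3] [243.9 204.8]
```

View pics/i.png

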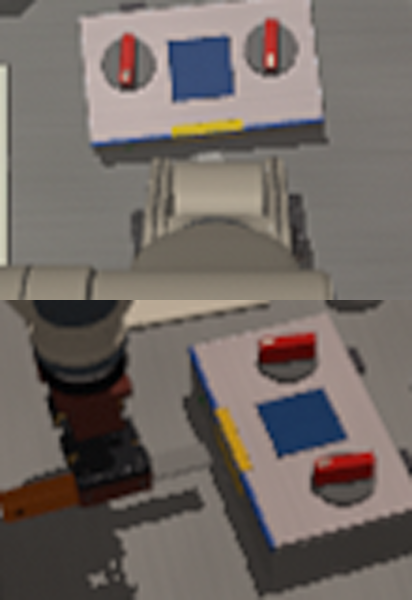

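>>> apply_moves(
  targets=[
    [-1,[0,0,0.03],[0,0,0]],
    [-1,[-0.2,0,0],[0,0,0]],
    [-1,[-0.2,0,0],[0,0,0]],
    [-1,[-0.2,0,0],[0,0,0]],
    [-1,[-0.1,0,0],[0,0,0]],
    [-1,[0,0,0],[0,0,0]],
  ],
)

```text
t: 15.88
ee_pos: [437.6, 8.9, 44.6]
orientation: [-0.149, 3.138, -0.0]
ft_force: [-1.1, 0.8, -1.5]
width: 21.7
grasp_force: 30.0
```

```bash
python3 - <<'E'
from h import *
o=ctrl.get_obs();print({k:np.round(o[k],2) for k in("ee_pos","ft_force","moment","width")})
E
```

```text
{'ee_pos': array([437.63,   8.85,  44.58]), 'ft_force': array([-1.14,  0.75, -1.53]), 'moment': array([ 0.08,  0.02, -0.  ]), 'width': np.float64(21.68)}
```

>>> apply_moves(
  targets=[
    [-1,[-0.2,0,0],[0,0,0]],
    [-1,[-0.2,0,0],[0,0,0]],
    [-1,[-0.2,0,0],[0,0,0]],
    [-1,[-0.2,0,0],[0,0,0]],
    [-1,[-0.1,0,0],[0,0,0]],
    [-1,[0,0,0],[0,0,0]],
  ],
)

```text
t: 16.62
ee_pos: [482.3, 13.1, 44.6]
orientation: [0.149, -3.138, -0.0]
ft_force: [-0.6, 0.2, -1.3]
width: 22.3
grasp_force: 30.0
```

>>> apply_moves(
  targets=[
    [-1,[0,0,-0.1],[0,-0.048,0]],
    [-1,[-0.03,0,-0.14],[0,-0.048,0]],
    [-1,[-0.04,0,-0.14],[0,-0.048,0]],
    [-1,[-0.05,0,-0.14],[0,-0.048,0]],
  ],
)

```text
t: 17.12
ee_pos: [484.1, 13.2, 71.3]
orientation: [-0.134, 2.836, 0.02]
ft_force: [2.2, 2.8, -6.8]
width: 21.7
grasp_force: 32.1
```

>>> apply_moves(
  targets=[
    [-1,[-0.06,0,-0.13],[0,-0.048,0]],
    [-1,[-0.07,0,-0.13],[0,-0.048,0]],
    [-1,[-0.06,0,-0.13],[0,0,0]],
    [-1,[0,0,0],[0,0,0]],
    [-1,[0,0,0],[0,0,0]],
  ],
)

```text
t: 17.75
ee_pos: [487.3, 11.4, 96.1]
orientation: [-0.133, 2.731, 0.044]
ft_force: [-1.7, -0.8, -2.6]
width: 21.8
grasp_force: 30.3
```

```bash
python3 - <<'E'
from h import *
o=ctrl.get_obs();print({k:np.round(o[k],2) for k in("ee_pos","orientation","ft_force","moment","width")})
for c in("top","side"):
    p,K,V=cam(c)
    for l in("lid_edge",):
        for q in ctrl.pinpoint(l,c)[:1]:
            for th in(0,.2,.3,.4,.5):
                f=72-147*np.cos(th)-8*np.sin(th);z=60+147*np.sin(th)+8*np.cos(th)
                print(c,th,round(q["score"],2),np.round(q["xy"]),np.round(proj(K,V,[604.7+f*.9955,25+f*.095,z]),1))
    if c=="side":cv2.imwrite("pics/l.png",cv2.resize(p[130:270,180:340],(640,560)))
E
```

```text
{'ee_pos': array([487.29,  11.36,  96.13]), 'orientation': array([-0.13,  2.73,  0.04]), 'ft_force': array([-1.72, -0.77, -2.6 ]), 'moment': array([-0.13,  0.97,  0.04]), 'width': np.float64(21.78)}
top 0 0.74 [249. 203.] [247.  205.3]
top 0.2 0.74 [249. 203.] [246.8 203.7]
top 0.3 0.74 [249. 203.] [246.7 202.3]
top 0.4 0.74 [249. 203.] [246.6 200.6]
top 0.5 0.74 [249. 203.] [246.4 198.6]
side 0 0.71 [244. 195.] [243.8 202.3]
side 0.2 0.71 [244. 195.] [244.  196.8]
side 0.3 0.71 [244. 195.] [244.6 193.9]
side 0.4 0.71 [244. 195.] [245.7 191. ]
side 0.5 0.71 [244. 195.] [247.2 188.1]
```

View pics/l.png

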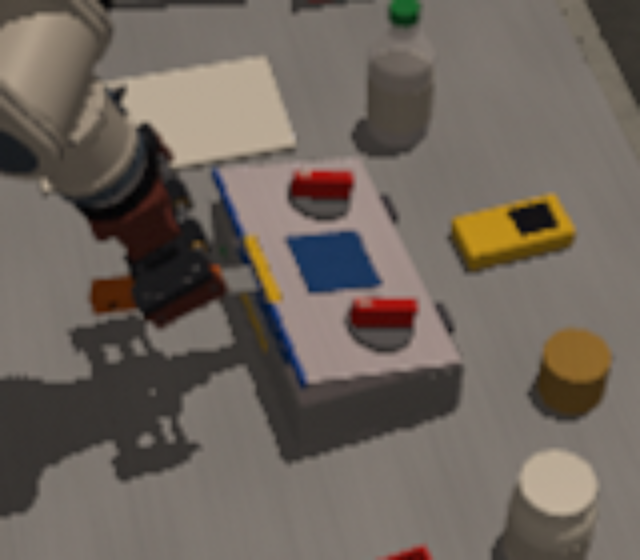

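>>> apply_moves(
  targets=[
    [-1,[-0.07,0,-0.14],[0,-0.03,0]],
    [-1,[-0.07,0,-0.14],[0,-0.03,0]],
    [-1,[-0.07,0,-0.14],[0,-0.03,0]],
    [-1,[-0.08,0,-0.13],[0,-0.03,0]],
    [-1,[-0.08,0,-0.13],[0,0,0]],
    [-1,[0,0,0],[0,0,0]],
  ],
)

```text
t: 18.7
ee_pos: [496.9, 14.0, 166.1]
orientation: [-0.121, 2.589, 0.046]
ft_force: [-1.5, 0.4, -1.7]
width: 21.8
grasp_force: 30.0
```

```bash
python3 - <<'E'
from h import *
o=ctrl.get_obs();print({k:np.round(o[k],2) for k in("ee_pos","orientation","ft_force","moment","width")})
for c in("top","side"):
    p,K,V=cam(c)
    for l in("lid_edge",):
        for q in ctrl.pinpoint(l,c)[:1]:
            for th in(.2,.3,.4,.5,.6):
                f=72-147*np.cos(th)-8*np.sin(th);z=60+147*np.sin(th)+8*np.cos(th)
                print(c,th,round(q["score"],2),np.round(q["xy"]),np.round(proj(K,V,[604.7+f*.9955,25+f*.095,z]),1))
    if c=="side":cv2.imwrite("pics/l2.png",cv2.resize(p[130:270,180:340],(640,560)))
E
```

```text
{'ee_pos': array([496.87,  13.95, 166.14]), 'orientation': array([-0.12,  2.59,  0.05]), 'ft_force': array([-1.45,  0.37, -1.75]), 'moment': array([-0.07,  0.76,  0.06]), 'width': np.float64(21.79)}
top 0.2 0.73 [249. 200.] [246.8 203.7]
top 0.3 0.73 [249. 200.] [246.7 202.3]
top 0.4 0.73 [249. 200.] [246.6 200.6]
top 0.5 0.73 [249. 200.] [246.4 198.6]
top 0.6 0.73 [249. 200.] [246.1 196.3]
side 0.2 0.94 [248. 186.] [244.  196.8]
side 0.3 0.94 [248. 186.] [244.6 193.9]
side 0.4 0.94 [248. 186.] [245.7 191. ]
side 0.5 0.94 [248. 186.] [247.2 188.1]
side 0.6 0.94 [248. 186.] [249.1 185.2]
```

View pics/l2.png

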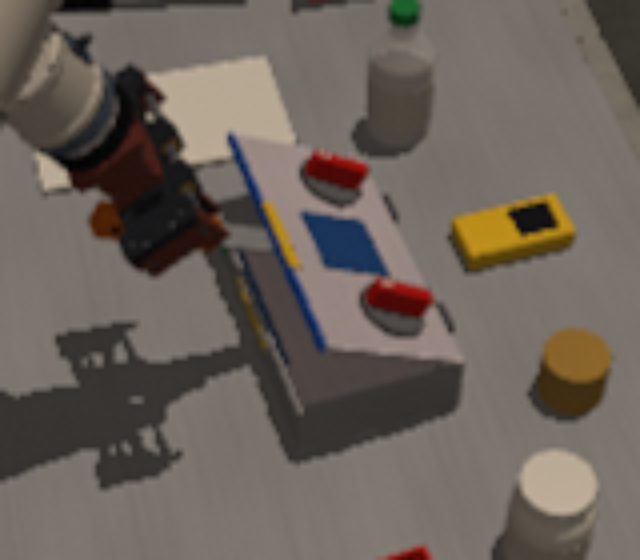

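>>> apply_moves(
  targets=[
    [-1,[0.2,0,-0.12],[0,0,0]],
    [-1,[0.39,0,-0.23],[0,0,0]],
    [-1,[0.39,0,-0.23],[0,0,0]],
    [-1,[0.39,0,-0.23],[0,0,0]],
    [-1,[0.39,0,-0.23],[0,0,0]],
    [-1,[0,0,0],[0,0,0]],
  ],
)

```text
t: 19.65
ee_pos: [395.1, 7.3, 170.7]
orientation: [-0.116, 2.598, 0.038]
ft_force: [0.0, -1.1, -1.4]
width: 21.8
grasp_force: 30.0
```

```bash
python3 - <<'E'
from h import *
o=ctrl.get_obs();print({k:np.round(o[k],2) for k in("ee_pos","orientation","ft_force","width")})
M=R.from_rotvec(o["orientation"]).as_matrix()
p,K,V=cam("side")
for l in("lid_edge","blade_tip","opener"):
    for q in ctrl.pinpoint(l,"side")[:1]: print(l,round(q["score"],2),np.round(q["xy"]))
# opener rotated in grip by a (tip down) about grasp point
for a in(0,.2,.4,.6,.8):
    G=o["ee_pos"]+M@[0,0,-12]
    def pt(x,z):
        f,u=x+19,z-15.7
        return G+M@np.array([-(f*np.cos(a)+u*np.sin(a)),0,-(-f*np.sin(a)+u*np.cos(a))])
    print(a,np.round([proj(K,V,pt(*s)) for s in((85,13),(-115,13),(0,0))],0).tolist(),np.round(pt(85,13)))
cv2.imwrite("pics/l3.png",cv2.resize(p[110:270,150:310],(600,600)))
E
```

```text
{'ee_pos': array([395.09,   7.26, 170.7 ]), 'orientation': array([-0.12,  2.6 ,  0.04]), 'ft_force': array([ 0.02, -1.05, -1.38]), 'width': np.float64(21.77)}
lid_edge 0.8 [248. 186.]
blade_tip 0.75 [210. 128.]
0 [[227.0, 173.0], [179.0, 206.0], [209.0, 189.0]] [479.  15. 232.]
0.2 [[230.0, 176.0], [176.0, 204.0], [209.0, 190.0]] [487.  15. 213.]
0.4 [[232.0, 180.0], [174.0, 201.0], [208.0, 191.0]] [492.  16. 193.]
0.6 [[232.0, 185.0], [172.0, 197.0], [207.0, 192.0]] [492.  16. 172.]
0.8 [[231.0, 189.0], [172.0, 193.0], [206.0, 193.0]] [488.  16. 152.]
```

View pics/l3.png

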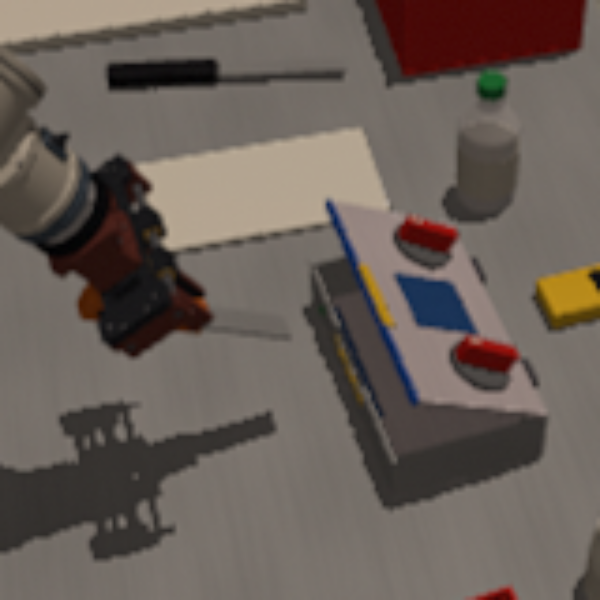

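>>> apply_moves(
  targets=[
    [-1,[0,0.5,0],[0,0,0]],
    [-1,[0,0.9,0],[0,0,0]],
    [-1,[0,0.9,0],[0,0,0]],
    [-1,[0,0.9,0],[0,0,0]],
    [-1,[0,0.9,0],[0,0,0]],
    [-1,[0,0.9,0],[0,0,0]],
    [-1,[0,0.9,0],[0,0,0]],
    [-1,[0,0.7,0],[0,0,0]],
  ],
)

```text
t: 20.85
ee_pos: [372.4, 170.3, 166.4]
orientation: [-0.125, 2.652, 0.052]
ft_force: [0.4, -0.7, -0.8]
width: 22.1
grasp_force: 30.0
```

>>> apply_moves(
  targets=[
    [-1,[-0.6,0,0.36],[0,0,0]],
    [-1,[-0.6,0,0.36],[0,0,0]],
    [-1,[-0.6,0,0.36],[0,0,0]],
    [-1,[0.26,0,0.43],[0,0,0]],
    [-1,[0.26,0,0.43],[0,0,0]],
    [-1,[0,0,0],[0,0,0]],
  ],
)

```text
t: 21.6
ee_pos: [473.9, 178.7, 115.9]
orientation: [-0.127, 2.654, 0.046]
ft_force: [0.7, -0.6, -1.0]
width: 21.5
grasp_force: 30.0
```

```bash
python3 - <<'E'
from h import *
o=ctrl.get_obs();print({k:np.round(o[k],2) for k in("ee_pos","orientation","ft_force","width")})
M=R.from_rotvec(o["orientation"]).as_matrix();print(np.round(M,2).tolist())
p,K,V=cam("side")
for a in(.8,1,1.2,1.4):
    G=o["ee_pos"]+M@[0,0,-12]
    def pt(x,z):
        f,u=x+19,z-15.7
        return G+M@np.array([-(f*np.cos(a)+u*np.sin(a)),0,-(-f*np.sin(a)+u*np.cos(a))])
    print(a,np.round([proj(K,V,pt(*s)) for s in((85,13),(-115,13))],0).tolist(),np.round(pt(85,13)))
for l in("blade_tip","opener"):
    for q in ctrl.pinpoint(l,"side")[:1]: print(l,round(q["score"],2),np.round(q["xy"]))
x,y=proj(K,V,o["ee_pos"]).astype(int);print(x,y)
cv2.imwrite("pics/l4.png",cv2.resize(p[y-50:y+50,x-60:x+60],(600,500)))
E
```

```text
{'ee_pos': array([473.95, 178.69, 115.87]), 'orientation': array([-0.13,  2.65,  0.05]), 'ft_force': array([ 0.7 , -0.63, -0.95]), 'width': np.float64(21.51)}
[[-0.88, -0.1, 0.46], [-0.08, 1.0, 0.05], [-0.47, 0.01, -0.88]]
0.8 [[243.0, 163.0], [192.0, 163.0]] [566. 188.  92.]
1 [[241.0, 167.0], [193.0, 159.0]] [557. 187.  73.]
1.2 [[238.0, 171.0], [196.0, 155.0]] [545. 186.  56.]
1.4 [[235.0, 174.0], [199.0, 151.0]] [529. 185.  42.]
blade_tip 0.66 [240. 171.]
opener 0.49 [219. 171.]
219 164
```

View pics/l4.png

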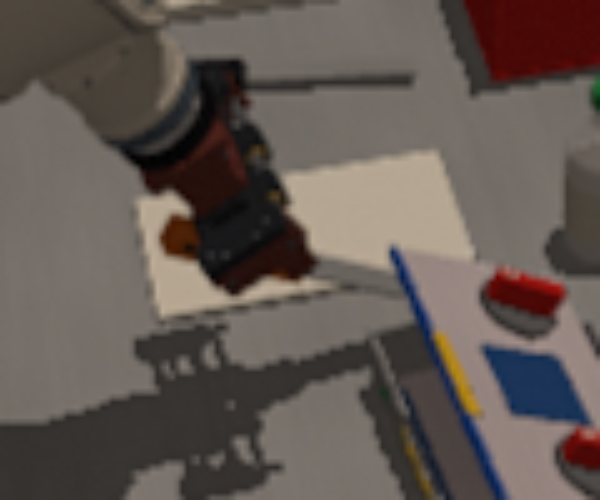

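>>> apply_moves(
  targets=[
    [-1,[0,0.39,0],[0,0,0]],
    [-1,[0,0.39,0],[0,0,0]],
    [-1,[0,0.39,0],[0,0,0]],
    [-1,[0,0.39,0],[0,0,0]],
    [-1,[0,0.39,0],[0,0,0]],
    [-1,[0,0.39,0],[0,0,0]],
    [-1,[0,0.39,0],[0,0,0]],
    [-1,[0,0.35,0],[0,0,0]],
  ],
)

```text
t: 22.75
ee_pos: [459.4, 333.3, 119.9]
orientation: [-0.124, 2.65, 0.049]
ft_force: [0.3, -0.4, -1.3]
width: 21.7
grasp_force: 30.0
```

```bash
python3 - <<'E'
from h import *
o=ctrl.get_obs();print({k:np.round(o[k],2) for k in("ee_pos","qpos","ft_force","width")})
M=R.from_rotvec(o["orientation"]).as_matrix();print(np.round(M,3).tolist())
plan([475,332,80],down(.093,.5))
E
```

```text
{'ee_pos': array([459.39, 333.26, 119.86]), 'qpos': array([ 0.76,  0.4 ,  2.1 , -0.91,  0.36, -0.09]), 'ft_force': array([ 0.31, -0.4 , -1.33]), 'width': np.float64(21.69)}
[[-0.879, -0.097, 0.467], [-0.08, 0.995, 0.056], [-0.47, 0.012, -0.883]]
shift units [ 0.102 -0.065  0.848] turn units [ 0.0082 -0.0069 -0.0016]
```

>>> apply_moves(
  targets=[
    [-1,[0.05,0,0.42],[0,0,0]],
    [-1,[0.05,-0.06,0.42],[0,0,0]],
    [-1,[0.07,0,0.13],[0,0,0]],
    [-1,[0.07,0,0.13],[0,0,0]],
    [-1,[0.07,0,0.13],[0,0,0]],
    [-1,[0.07,0,0.13],[0,0,0]],
  ],
)

```text
t: 23.5
ee_pos: [474.8, 332.1, 51.0]
orientation: [-0.125, 2.651, 0.048]
ft_force: [-3.6, -0.6, 4.9]
width: 21.8
grasp_force: 30.0
```

>>> apply_moves(
  targets=[
    [-1,[0.07,0,0.13],[0,0,0]],
    [-1,[0.07,0,0.13],[0,0,0]],
    [-1,[0,0,0],[0,0,0]],
  ],
)

```text
t: 23.88
ee_pos: [476.7, 334.6, 40.5]
orientation: [-0.124, 2.661, 0.041]
ft_force: [-0.7, 0.8, -0.1]
width: 21.8
grasp_force: 30.0
```

>>> apply_moves(
  targets=[
    [-1,[0.07,0,0.13],[0,0,0]],
    [-1,[0.07,0,0.13],[0,0,0]],
    [-1,[0.06,0,0.1],[0,0,0]],
    [-1,[0,0,0],[0,0,0]],
  ],
)

```text
t: 24.38
ee_pos: [478.0, 337.8, 25.9]
orientation: [-0.123, 2.674, 0.032]
ft_force: [-1.1, -0.2, 0.4]
width: 21.6
grasp_force: 30.0
```

```bash
python3 - <<'E'
from h import *
o=ctrl.get_obs();print({k:np.round(o[k],2) for k in("ee_pos","ft_force","width")})
p,K,V=cam("side")
x,y=proj(K,V,o["ee_pos"]).astype(int)
cv2.imwrite("pics/l5.png",cv2.resize(p[y-40:y+40,x-50:x+50],(600,480)))
E
```

```text
{'ee_pos': array([477.96, 337.79,  25.86]), 'ft_force': array([-1.05, -0.24,  0.41]), 'width': np.float64(21.64)}
```

View pics/l5.png

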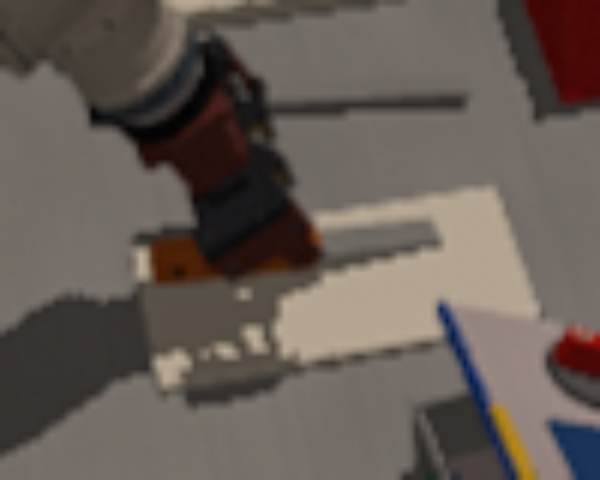

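>>> apply_moves(
  targets=[
    [-1,[0.06,0,0.12],[0,0,0]],
    [-1,[0.02,0,0.04],[0,0,0]],
    [-1,[0,0,0],[0,0,0]],
  ],
)

```text
t: 24.8
ee_pos: [478.6, 338.5, 22.0]
orientation: [-0.121, 2.677, 0.027]
ft_force: [-16.8, -8.4, 34.2]
width: 21.8
grasp_force: 31.3
```

>>> apply_moves(
  targets=[
    [0.3,[0,0,0],[0,0,0]],
    [0.3,[0,0,0],[0,0,0]],
    [0.3,[0,0,0],[0,0,0]],
    [0.3,[0,0,0],[0,0,0]],
    [0.3,[-0.15,0,-0.25],[0,0,0]],
    [0.3,[-0.25,0,-0.45],[0,0,0]],
    [0.3,[-0.25,0,-0.45],[0,0,0]],
    [0.3,[-0.3,0,-0.6],[0,0,0]],
  ],
)

```text
t: 25.8
ee_pos: [482.3, 339.3, 119.5]
orientation: [-0.122, 2.681, 0.028]
ft_force: [1.2, 0.1, 0.3]
width: 57.0
grasp_force: 0.0
```

>>> apply_moves(
  targets=[
    [-1,[-0.3,0,-0.6],[0,0,0]],
    [-1,[-0.3,0,-0.6],[0,0,0]],
    [-1,[0,0,0],[0,0,0]],
  ],
)

```text
t: 26.18
ee_pos: [484.1, 340.7, 189.1]
orientation: [-0.121, 2.675, 0.033]
ft_force: [1.6, -0.2, 0.0]
width: 30.8
grasp_force: 0.0
```

```bash
python3 - <<'E'
from h import *
o=ctrl.get_obs();print({k:np.round(o[k],2) for k in("ee_pos","ft_force","width","qpos")})
print(np.round(R.from_rotvec(o["orientation"]).as_matrix(),3).tolist())
for c in("top","side"):
    p,K,V=cam(c)
    for l,z in(("opener",10),("blade_tip",23),("lid_edge",140)):
        for q in ctrl.pinpoint(l,c)[:1]: print(c,l,round(q["score"],2),np.round(q["xy"]),np.round(ray(K,V,q["xy"],z)))
plan([440,8,150],down(.095,.6))
E
```

```text
{'ee_pos': array([484.11, 340.72, 189.09]), 'ft_force': array([ 1.55, -0.17,  0.04]), 'width': np.float64(30.84), 'qpos': array([ 0.73,  0.31,  2.  , -0.56,  0.52, -0.48])}
[[-0.891, -0.091, 0.445], [-0.08, 0.996, 0.044], [-0.448, 0.004, -0.894]]
top opener 0.44 [173. 219.] [489. 335.  10.]
top blade_tip 0.62 [174. 202.] [559. 330.  23.]
top lid_edge 0.57 [246. 197.] [551.  20. 140.]
side opener 0.57 [215. 158.] [473. 324.  10.]
side blade_tip 0.85 [239. 151.] [575. 330.  23.]
side lid_edge 0.61 [246. 188.] [542.  19. 140.]
shift units [ 1.615e+00 -6.522e+00 -4.000e-03] turn units [-0.0016 -0.0901 -0.0019]
```

>>> apply_moves(
  targets=[
    [-1,[0.2,-0.5,0],[0,0,0]],
    [-1,[0.2,-0.6,0],[0,0,0]],
    [-1,[0.2,-0.6,0],[0,0,0]],
    [-1,[0.2,-0.6,0],[0,0,0]],
    [-1,[0.2,-0.6,0],[0,0,0]],
    [-1,[0.2,-0.6,0],[0,0,0]],
    [-1,[0.2,-0.6,0],[0,0,0]],
    [-1,[0.2,-0.6,0],[0,0,0]],
  ],
)

```text
t: 27.58
ee_pos: [432.6, 98.3, 150.5]
orientation: [-0.123, 2.679, 0.029]
ft_force: [-0.5, 0.1, -0.2]
width: 0.5
grasp_force: 0.0
```

>>> apply_moves(
  targets=[
    [-1,[0,-0.6,0],[0,0,0]],
    [-1,[0,-0.6,0],[0,0,0]],
    [-1,[0,-0.6,0],[0,0,0]],
    [-1,[0,0,0],[0,-0.09,0]],
    [-1,[0,0,0],[0,0,0]],
  ],
)

```text
t: 28.2
ee_pos: [439.0, 28.1, 160.1]
orientation: [-0.123, 2.639, 0.055]
ft_force: [-0.0, -0.4, 0.2]
width: 0.3
grasp_force: 0.0
```

```bash
python3 - <<'E'
from h import *
o=ctrl.get_obs();print({k:np.round(o[k],2) for k in("ee_pos","ft_force","width","qpos")})
print(np.round(R.from_rotvec(o["orientation"]).as_matrix(),3).tolist())
plan([490,14,100],down(.095,.7))
E
```

```text
{'ee_pos': array([439.02,  28.06, 160.08]), 'ft_force': array([-0.  , -0.36,  0.18]), 'width': np.float64(0.31), 'qpos': array([-0.01,  0.13,  2.39,  0.48,  0.14, -2.14])}
[[-0.874, -0.098, 0.476], [-0.078, 0.995, 0.061], [-0.479, 0.017, -0.877]]
shift units [-0.293 -0.4    1.522] turn units [ 0.0098 -0.1272 -0.0046]
```

>>> apply_moves(
  targets=[
    [-1,[-0.07,-0.1,0.38],[0,0,0]],
    [-1,[-0.07,-0.1,0.38],[0,0,0]],
    [-1,[-0.07,-0.1,0.38],[0,0,0]],
    [-1,[-0.07,-0.1,0.38],[0,0,0]],
    [-1,[0,0,0],[0,0,0]],
  ],
)

```text
t: 28.82
ee_pos: [494.9, 15.2, 117.0]
orientation: [-0.127, 2.666, 0.056]
ft_force: [0.6, -0.4, -0.2]
width: 0.7
grasp_force: 0.0
```

```bash
python3 - <<'E'
from h import *
o=ctrl.get_obs();print({k:np.round(o[k],2) for k in("ee_pos","ft_force","width","qpos")})
print(np.round(R.from_rotvec(o["orientation"]).as_matrix(),3).tolist())
plan([560,20,120])
plan([640,28,165])
E
```

```text
{'ee_pos': array([494.85,  15.17, 117.02]), 'ft_force': array([ 0.56, -0.4 , -0.2 ]), 'width': np.float64(0.68), 'qpos': array([-0.04,  0.31,  2.29,  0.85,  0.11, -2.53])}
[[-0.887, -0.1, 0.452], [-0.081, 0.995, 0.061], [-0.456, 0.018, -0.89]]
shift units [-1.19  -0.033  0.542] turn units None
shift units [-3.031 -0.017  0.473] turn units None
```

>>> apply_moves(
  targets=[
    [-1,[0,0,0],[0,0.06,0]],
    [-1,[0,0,0],[0,0.06,0]],
    [-1,[0.1,0,0.2],[0,0,0]],
    [-1,[0,0,0],[0,0,0]],
  ],
)

```text
t: 29.32
ee_pos: [493.3, 22.6, 106.5]
orientation: [-0.145, 2.786, 0.08]
ft_force: [-0.2, 0.1, -0.3]
width: 0.5
grasp_force: 0.0
```

```bash
python3 - <<'E'
from h import *
o=ctrl.get_obs();print({k:np.round(o[k],2) for k in("ee_pos","ft_force","width","qpos")})
print(np.round(R.from_rotvec(o["orientation"]).as_matrix(),3).tolist())
plan([560,20,110],down(.095,.3))
E
```

```text
{'ee_pos': array([493.31,  22.62, 106.49]), 'ft_force': array([-0.24,  0.14, -0.33]), 'width': np.float64(0.49), 'qpos': array([-0.03,  0.34,  2.22,  0.34,  0.25, -2.03])}
[[-0.934, -0.111, 0.34], [-0.091, 0.993, 0.074], [-0.346, 0.038, -0.938]]
shift units [-1.265 -0.197  0.384] turn units [0.0261 0.0338 0.0018]
```

>>> apply_moves(
  targets=[
    [-1,[-0.28,0,0.1],[0,0,0]],
    [-1,[-0.28,0,0.1],[0,0,0]],
    [-1,[-0.28,0,0.1],[0,0,0]],
    [-1,[-0.3,0,0.03],[0,0,0]],
    [-1,[-0.3,0,0.01],[0,0,0]],
    [-1,[-0.3,0,0.01],[0,0,0]],
    [-1,[0,0,0],[0,0,0]],
  ],
)

```text
t: 30.2
ee_pos: [582.7, 31.6, 121.1]
orientation: [-0.145, 2.783, 0.08]
ft_force: [0.1, -0.2, -0.3]
width: 0.5
grasp_force: 0.0
```

```bash
cat > lid.py <<'E'
from h import *
o=ctrl.get_obs();print({k:np.round(o[k],2) for k in("t","ee_pos","ft_force","width","qpos")})
print(np.round(R.from_rotvec(o["orientation"]).as_matrix(),3).tolist())
B=lambda f,z,y=0:[604.7+f*.9955-.095*y,25+f*.095+y*.9955,z]
def edge(th): return B(72-147*np.cos(th)-8*np.sin(th),60+147*np.sin(th)+8*np.cos(th))
for c in("top","side"):
    p,K,V=cam(c)
    for q in ctrl.pinpoint("lid_edge",c)[:1]:
        T=np.arange(0,1.62,.05);d=[np.linalg.norm(proj(K,V,edge(t))-q["xy"]) for t in T];i=int(np.argmin(d))
        print(c,round(q["score"],2),np.round(q["xy"]),"theta",T[i],"res",round(d[i],1))
E
python3 lid.py
```

```text
{'t': np.float64(30.2), 'ee_pos': array([582.7 ,  31.58, 121.09]), 'ft_force': array([ 0.15, -0.16, -0.28]), 'width': np.float64(0.54), 'qpos': array([-0.01,  0.4 ,  2.03,  0.22,  0.36, -1.87])}
[[-0.933, -0.11, 0.342], [-0.091, 0.993, 0.074], [-0.348, 0.038, -0.937]]
top 0.65 [245. 190.] theta 0.8500000000000001 res 0.8
side 0.84 [257. 178.] theta 0.9 res 1.0
```

>>> apply_moves(
  targets=[
    [-1,[-0.32,0,-0.01],[0,0,0]],
    [-1,[-0.32,0,-0.01],[0,0,0]],
    [-1,[-0.32,0,0],[0,0,0]],
    [-1,[-0.3,0,0.03],[0,0,0]],
    [-1,[-0.1,0,0.03],[0,0,0]],
    [-1,[0,0,0],[0,0,0]],
  ],
)

```text
t: 31.15
ee_pos: [646.7, 37.8, 142.8]
orientation: [-0.145, 2.783, 0.08]
ft_force: [-0.1, -0.2, -0.3]
width: 0.2
grasp_force: 0.0
```

```bash
python3 lid.py
```

```text
{'t': np.float64(31.15), 'ee_pos': array([646.74,  37.8 , 142.79]), 'ft_force': array([-0.05, -0.23, -0.33]), 'width': np.float64(0.2), 'qpos': array([ 0.01,  0.44,  1.88,  0.16,  0.47, -1.8 ])}
[[-0.933, -0.11, 0.343], [-0.09, 0.993, 0.074], [-0.349, 0.038, -0.936]]
side 0.87 [274. 168.] theta 1.35 res 0.6
```

>>> apply_moves(
  targets=[
    [-1,[-0.17,0,0.06],[0,0,0]],
    [-1,[0,0,0],[0,0,0]],
    [-1,[0.4,0,-0.14],[0,0,0]],
    [-1,[0.8,0,-0.3],[0,0,0]],
    [-1,[0.4,0,-0.7],[0,0,0]],
    [-1,[-0.2,0,-0.8],[0,0,0]],
    [-1,[-0.3,0,-0.8],[0,0.11,0]],
    [1,[0,0,-0.6],[0,0.11,0]],
  ],
)

```text
t: 32.35
ee_pos: [551.5, 22.6, 276.5]
orientation: [-0.173, 3.102, 0.065]
ft_force: [-0.1, -0.4, -0.7]
width: 7.0
grasp_force: 0.0
```

```bash
python3 lid.py; python3 - <<'E'
from h import *
for c in("top","side"):
    p,K,V=cam(c)
    for l,z in(("opener",10),("bin",0),("cart0",4)):
        for q in ctrl.pinpoint(l,c)[:5]: 
            if q["score"]>.3:print(c,l,round(q["score"],2),np.round(q["xy"]),np.round(ray(K,V,q["xy"],z)))
plan([480,-320,330],down(.2))
E
```

```text
{'t': np.float64(32.35), 'ee_pos': array([551.48,  22.59, 276.5 ]), 'ft_force': array([-0.15, -0.44, -0.67]), 'width': np.float64(7.03), 'qpos': array([-0.01,  0.24,  1.76,  0.05,  1.11, -1.71])}
[[-0.993, -0.112, 0.031], [-0.11, 0.993, 0.043], [-0.036, 0.04, -0.999]]
top 0.25 [273. 152.] theta 1.6 res 32.4
side 0.9 [283. 166.] theta 1.6 res 1.0
top opener 0.62 [173. 217.] [497. 336.  10.]
top bin 0.86 [325. 210.] [ 517. -316.    0.]
top cart0 0.68 [345. 265.] [ 283. -386.    4.]
top cart0 0.67 [334. 160.] [ 740. -365.    4.]
top cart0 0.63 [336. 224.] [ 456. -359.    4.]
top cart0 0.52 [329. 200.] [ 558. -337.    4.]
top cart0 0.48 [171. 201.] [568. 346.   4.]
side opener 0.75 [215. 154.] [478. 346.  10.]
side bin 0.56 [259. 297.] [ 503. -319.    0.]
side cart0 0.94 [196. 333.] [ 295. -389.    4.]
side cart0 0.84 [333. 298.] [ 726. -378.    4.]
side cart0 0.72 [282. 301.] [ 571. -350.    4.]
side cart0 0.68 [244. 319.] [ 443. -380.    4.]
shift units [ 2.124 -6.604 -1.488] turn units [ 0.0249  0.0245 -0.0561]
```

>>> apply_moves(
  targets=[
    [1,[0.2,-0.5,-0.3],[0,0,0]],
    [1,[0.26,-0.82,-0.17],[0,0,0]],
    [1,[0.26,-0.82,-0.17],[0,0,0]],
    [1,[0.26,-0.82,-0.17],[0,0,0]],
    [1,[0.26,-0.82,-0.17],[0,0,0]],
    [1,[0.26,-0.82,-0.17],[0,0,0]],
    [1,[0.26,-0.82,-0.17],[0,0,0]],
    [1,[0.26,-0.82,-0.17],[0,0,0]],
  ],
)

```text
t: 33.95
ee_pos: [483.0, -302.7, 331.6]
orientation: [-0.173, 3.101, 0.066]
ft_force: [1.0, 0.3, -0.2]
width: 87.6
grasp_force: 0.0
```

>>> apply_moves(
  targets=[
    [1,[0.05,-0.3,0],[0.025,0.025,-0.056]],
    [1,[0,0,0],[0,0,0]],
    [1,[0,0,0],[0,0,0]],
  ],
)

```text
t: 34.33
ee_pos: [482.7, -315.7, 330.5]
orientation: [0.312, -3.126, -0.002]
ft_force: [0.2, 0.7, 0.2]
width: 87.4
grasp_force: 0.0
```

```bash
cat > cart.py <<'E'
from h import *
o=ctrl.get_obs();print({k:np.round(o[k],2) for k in("t","ee_pos","qpos")})
p,K,V=cam("wrist");cv2.imwrite("pics/w%d.png"%int(o["t"]*10),p)
h=cv2.cvtColor(p,cv2.COLOR_BGR2HSV)
Y=((h[...,0]>18)&(h[...,0]<35)&(h[...,1]>120)&(h[...,2]>50))
B=((h[...,0]>100)&(h[...,0]<135)&(h[...,1]>120)&(h[...,2]>30))
m=((Y|B)*255).astype(np.uint8);m=cv2.morphologyEx(m,cv2.MORPH_CLOSE,np.ones((9,9)))
n,L,S,C=cv2.connectedComponentsWithStats(m)
for i in range(1,n):
    if S[i,4]<300: continue
    r=rect(L==i,K,V,46);print("blob",S[i].tolist(),"centre",np.round(r[0],1),"size",np.round(r[1],1),"ang",round(r[2],1))
for q in ctrl.pinpoint("cart0","wrist")[:4]: print(round(q["score"],2),np.round(q["xy"]),np.round(ray(K,V,q["xy"],4)))
E
python3 cart.py
```

```text
{'t': np.float64(34.33), 'ee_pos': array([ 482.73, -315.71,  330.52]), 'qpos': array([-0.6 ,  0.25,  1.63,  0.  ,  1.27, -2.37])}
blob [25, 0, 119, 139, 14072] centre [ 424.6 -548.5] size [163.7 127.6] ang 11.7
blob [215, 84, 26, 77, 1682] centre [ 451.4 -366.2] size [97.8 29.5] ang 7.6
blob [216, 173, 23, 67, 1397] centre [ 564.  -346.9] size [96.3 29.8] ang 9.2
blob [446, 225, 66, 18, 702] centre [532.5  11.2] size [17.6 94.4] ang 5.1
blob [38, 266, 43, 70, 1400] centre [ 758.9 -568.7] size [ 55.  125.1] ang 86.4
blob [450, 271, 35, 65, 1084] centre [642.4  34.2] size [110.2  51.7] ang 14.9
blob [234, 337, 278, 33, 3506] centre [754.  -80.4] size [ 58.9 438.6] ang 11.7
0.97 [231. 123.] [ 454. -364.    4.]
0.86 [227. 199.] [ 566. -350.    4.]
0.68 [194. 296.] [ 738. -374.    4.]
```

>>> apply_moves(
  targets=[
    [1,[0.4,-0.43,0.5],[0,0,0]],
    [1,[0.39,-0.43,0.9],[0,0,0.032]],
    [1,[0,0,0.9],[0,0,0]],
    [1,[0,0,0.9],[0,0,0]],
    [1,[0,0,0.9],[0,0,0]],
    [1,[0,0,0.9],[0,0,0]],
    [1,[0,0,0.5],[0,0,0]],
    [1,[0,0,0],[0,0,0]],
  ],
)

```text
t: 35.42
ee_pos: [451.6, -365.1, 54.1]
orientation: [0.235, -3.13, -0.004]
ft_force: [0.4, -0.3, 0.6]
width: 88.0
grasp_force: 0.0
```

```bash
python3 - <<'E'
from h import *
o=ctrl.get_obs();print(np.round(o["ee_pos"],1),np.round(R.from_rotvec(o["orientation"]).as_matrix(),3).tolist())
p,K,V=cam("wrist");h=cv2.cvtColor(p,cv2.COLOR_BGR2HSV)
m=((h[...,0]>18)&(h[...,0]<35)|(h[...,0]>100)&(h[...,0]<135))&(h[...,1]>120)&(h[...,2]>30)
m[:,:190]=0;m[:,340:]=0;m[250:]=0
ys,xs=np.nonzero(m);print(ys.min(),ys.max())
for y in range(ys.min()+3,ys.max(),15):
    q=xs[ys==y]; 
    if len(q):print(y,q.min(),q.max(),np.round(ray(K,V,((q.min()+q.max())/2,y),46)))
E
```

```text
[ 451.6 -365.1   54.1] [[-0.989, -0.149, -0.003], [-0.149, 0.989, 0.003], [0.003, 0.003, -1.0]]
132 249
135 232 281 [ 402. -375.   46.]
150 228 285 [ 409. -374.   46.]
165 228 285 [ 417. -372.   46.]
180 229 284 [ 424. -371.   46.]
195 229 283 [ 432. -370.   46.]
210 230 282 [ 441. -369.   46.]
225 231 282 [ 449. -368.   46.]
240 231 281 [ 457. -367.   46.]
```

>>> apply_moves(
  targets=[
    [1,[0,-0.05,0.35],[0,0,0]],
    [1,[0,0,0.35],[0,0,0]],
    [-1,[0,0,0],[0,0,0]],
    [-1,[0,0,0],[0,0,0]],
    [-1,[0,0,0],[0,0,0]],
    [-1,[0,0,0],[0,0,0]],
    [-1,[0,0,0],[0,0,0]],
    [-1,[0,0,0],[0,0,0]],
  ],
)

```text
t: 36.48
ee_pos: [452.9, -369.0, 21.0]
orientation: [0.235, -3.133, 0.0]
ft_force: [-0.0, 0.6, 1.1]
width: 31.2
grasp_force: 0.6
```

>>> apply_moves(
  targets=[
    [-1,[0,0,0],[0,0,0]],
    [-1,[0,0,0],[0,0,0]],
    [-1,[0,0,0],[0,0,0]],
    [-1,[0,0,0],[0,0,0]],
  ],
)

```text
t: 36.98
ee_pos: [452.9, -369.0, 21.0]
orientation: [0.235, -3.132, 0.0]
ft_force: [-1.2, 1.7, 4.8]
width: 29.9
grasp_force: 30.0
```

>>> apply_moves(
  targets=[
    [-1,[0,0,-0.2],[0,0,0]],
    [-1,[0,0,-0.5],[0,0,0]],
    [-1,[0,0,-0.9],[0,0,0]],
    [-1,[0,0,-0.9],[0,0,0]],
    [-1,[0,0,-0.9],[0,0,0]],
    [-1,[0,0,0],[0,0,0]],
  ],
)

```text
t: 37.72
ee_pos: [454.8, -370.8, 195.0]
orientation: [-0.234, 3.128, -0.009]
ft_force: [-0.5, -0.1, -0.7]
width: 29.9
grasp_force: 30.0
```

```bash
python3 - <<'E'
from h import *
c=np.array([604.7,25]);ey=np.array([-.095,.9955]);ex=np.array([.9955,.095])
t=c-55*ey-8*ex;print(t)
plan([*t,200],down(.095))
E
```

```text
[601.961  -30.5125]
shift units [-3.926  6.29  -0.12 ] turn units [-0.004   0.0032  0.0348]
```

>>> apply_moves(
  targets=[
    [-1,[-0.3,0.5,-0.1],[0,0,0]],
    [-1,[-0.5,0.8,0],[0,0,0]],
    [-1,[-0.5,0.8,0],[0,0,0]],
    [-1,[-0.5,0.8,0],[0,0,0]],
    [-1,[-0.5,0.8,0],[0,0,0]],
    [-1,[-0.5,0.8,0],[0,0,0]],
    [-1,[-0.5,0.8,0],[0,0,0]],
    [-1,[-0.5,0.8,0],[0,0,0]],
  ],
)

```text
t: 38.72
ee_pos: [595.0, -37.6, 194.3]
orientation: [0.235, -3.131, 0.0]
ft_force: [0.2, 0.2, -0.8]
width: 30.1
grasp_force: 30.0
```

>>> apply_moves(
  targets=[
    [-1,[-0.13,0.19,0],[0,0,0.035]],
    [-1,[0,0,0],[0,0,0]],
    [-1,[0,0,0],[0,0,0]],
  ],
)

```text
t: 39.1
ee_pos: [599.6, -29.3, 194.9]
orientation: [0.15, -3.136, 0.001]
ft_force: [-0.2, 0.5, -1.5]
width: 30.1
grasp_force: 30.0
```

```bash
python3 - <<'E'
from h import *
plan([602,-30.5,24],down(.095));print(ctrl.get_obs()["qpos"].round(2))
p,K,V=cam("wrist");cv2.imwrite("pics/w4.png",p)
for c,(p,K,V) in(("wrist",(p,K,V)),("top",cam("top"))):
    for l,z in(("slot",54),("lock_left_grip",130)):
        for q in ctrl.pinpoint(l,c)[:1]:print(c,l,round(q["score"],2),np.round(q["xy"]),np.round(ray(K,V,q["xy"],z)))
E
```

```text
shift units [-0.052 -0.028  3.417] turn units [-0.0002 -0.0012  0.0002]
[-0.07  0.42  1.71 -0.    1.02 -1.73]
wrist slot 0.64 [320. 101.] [527.  16.  54.]
top slot 0.69 [244. 208.] [520.  31.  54.]
```

View pics/w4.png

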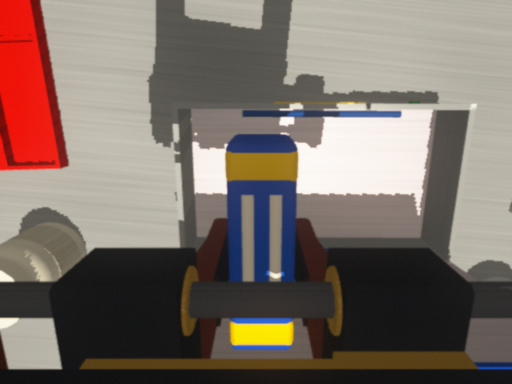

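The wrist view shows the open box, front rim corners at (174,104) and (476,104), with the cartridge (column 262) lined up over it, well inside the walls.

>>> apply_moves(
  targets=[
    [-1,[-0.05,-0.03,0.6],[0,0,0]],
    [-1,[0,0,0.8],[0,0,0]],
    [-1,[0,0,0.8],[0,0,0]],
    [-1,[0,0,0.7],[0,0,0]],
    [-1,[0,0,0.35],[0,0,0]],
    [-1,[0,0,0.12],[0,0,0]],
    [-1,[0,0,0],[0,0,0]],
  ],
)

```text
t: 40.28
ee_pos: [603.5, -30.2, 27.8]
orientation: [-0.149, 3.137, -0.001]
ft_force: [-0.8, -0.2, 0.0]
width: 29.4
grasp_force: 30.0
```

```bash
python3 - <<'E'
from h import *
o=ctrl.get_obs();print({k:np.round(o[k],1) for k in("ee_pos","ft_force")})
p=cv2.imread("pics/w4.png")
im=ctrl.get_image("wrist");K=np.array(im["camera_matrix"])
T=np.eye(4);T[:3,:3]=R.from_rotvec([.15,-3.136,.001]).as_matrix();T[:3,3]=[599.6,-29.3,194.9];V=np.linalg.inv(T@np.array(im["hand_eye"]))
a,b=ray(K,V,(174,105),60),ray(K,V,(476,105),60);print(a,b,(a+b)/2,np.linalg.norm(a-b))
E
```

```text
{'ee_pos': array([603.5, -30.2,  27.8]), 'ft_force': array([-0.8, -0.2,  0. ])}
[ 542.30305985 -109.09195845   60.        ] [517.60961716 147.52472079  60.        ] [529.95633851  19.21638117  60.        ] 257.80202904148086
```

>>> apply_moves(
  targets=[
    [-1,[0,0,0.1],[0,0,0]],
    [-1,[0,0,0.03],[0,0,0]],
    [0.1,[0,0,0],[0,0,0]],
    [0.1,[0,0,0],[0,0,0]],
    [0.1,[0,0,0],[0,0,0]],
    [0.1,[0,0,-0.5],[0,0,0]],
    [0.1,[0,0,-0.9],[0,0,0]],
    [0.5,[0,0,-0.9],[0,0,0]],
  ],
)

```text
t: 41.32
ee_pos: [602.7, -30.0, 136.7]
orientation: [0.149, -3.137, 0.0]
ft_force: [0.8, 0.5, -0.0]
width: 55.2
grasp_force: 0.0
```

>>> apply_moves(
  targets=[
    [1,[0,0,-0.9],[0,0,0]],
    [1,[0,0,-0.6],[0,0,0]],
    [1,[0,0,0],[0,0,0]],
  ],
)

```text
t: 41.7
ee_pos: [604.6, -30.1, 213.4]
orientation: [-0.148, 3.133, -0.001]
ft_force: [0.7, 0.8, -0.1]
width: 84.5
grasp_force: 0.0
```

```bash
python3 lid.py; python3 cart.py; python3 - <<'E'
from h import *
for c in("top","side"):
    p,K,V=cam(c)
    for l,z in(("cart0",4),("opener",10)):
        for q in ctrl.pinpoint(l,c)[:5]: 
            if q["score"]>.3:print(c,l,round(q["score"],2),np.round(q["xy"]),np.round(ray(K,V,q["xy"],z)))
plan([560,-348,200],down(.15))
E
```

```text
{'t': np.float64(41.7), 'ee_pos': array([604.56, -30.13, 213.41]), 'ft_force': array([ 0.67,  0.83, -0.05]), 'width': np.float64(84.49), 'qpos': array([-0.07,  0.4 ,  1.69, -0.  ,  1.05, -1.73])}
[[-0.996, -0.095, 0.005], [-0.095, 0.996, -0.001], [-0.005, -0.001, -1.0]]
top 0.61 [242. 163.] theta 1.6 res 0.7
side 0.82 [283. 164.] theta 1.6 res 0.7
{'t': np.float64(41.9), 'ee_pos': array([601.98, -29.96, 209.06]), 'qpos': array([-0.07,  0.41,  1.69, -0.  ,  1.05, -1.73])}
blob [245, 100, 81, 120, 3386] centre [589.2  -8.4] size [117.   74.6] ang 5.4
blob [334, 100, 61, 13, 378] centre [529.3  60.7] size [10.9 56.5] ang 5.4
blob [246, 241, 101, 5, 434] centre [672.2  13.6] size [  4.5 103.7] ang 5.4
blob [38, 266, 43, 70, 1375] centre [ 763.9 -235.6] size [39.6 90.5] ang 80.4
blob [443, 266, 42, 70, 1388] centre [722.3 204.3] size [91.  39.3] ang 20.6
blob [126, 340, 386, 29, 7381] centre [804.3  57.7] size [ 37.4 439.4] ang 5.4
0.58 [263. 165.] [602. -28.   4.]
top cart0 0.64 [344. 263.] [ 290. -383.    4.]
top cart0 0.59 [333. 159.] [ 742. -363.    4.]
top cart0 0.56 [329. 199.] [ 564. -337.    4.]
top opener 0.52 [174. 216.] [501. 329.  10.]
side cart0 0.95 [263. 224.] [585. -43.   4.]
side cart0 0.89 [195. 333.] [ 293. -390.    4.]
side cart0 0.63 [280. 302.] [ 564. -351.    4.]
side cart0 0.6 [332. 302.] [ 721. -388.    4.]
side opener 0.51 [216. 156.] [482. 336.  10.]
shift units [ 1.455 -6.25   0.21 ] turn units [-0.0001 -0.0005 -0.0352]
```

>>> apply_moves(
  targets=[
    [1,[0.1,-0.5,0],[0,0,0]],
    [1,[0.19,-0.8,0],[0,0,0]],
    [1,[0.19,-0.8,0],[0,0,0]],
    [1,[0.19,-0.8,0],[0,0,0]],
    [1,[0.19,-0.8,0],[0,0,0]],
    [1,[0.19,-0.8,0],[0,0,0]],
    [1,[0.19,-0.8,0],[0,0,0]],
    [1,[0.19,-0.8,0],[0,0,0]],
  ],
)

```text
t: 43.3
ee_pos: [560.4, -341.8, 210.8]
orientation: [0.149, -3.138, 0.001]
ft_force: [0.7, -0.7, -0.5]
width: 87.9
grasp_force: 0.0
```

>>> apply_moves(
  targets=[
    [1,[0,-0.15,0.5],[0,0,-0.035]],
    [1,[0,0,0.8],[0,0,0]],
    [1,[0,0,0.8],[0,0,0]],
    [1,[0,0,0.6],[0,0,0]],
    [1,[0,0,0],[0,0,0]],
    [1,[0,0,0],[0,0,0]],
  ],
)

```text
t: 44.05
ee_pos: [562.0, -348.3, 76.9]
orientation: [-0.235, 3.132, -0.002]
ft_force: [0.3, -0.0, 0.0]
width: 87.8
grasp_force: 0.0
```

```bash
python3 - <<'E'
from h import *
o=ctrl.get_obs();print(np.round(o["ee_pos"],1),np.round(R.from_rotvec(o["orientation"]).as_matrix(),3).tolist(),o["qpos"].round(2))
p,K,V=cam("wrist");h=cv2.cvtColor(p,cv2.COLOR_BGR2HSV)
m=((h[...,0]>18)&(h[...,0]<35)|(h[...,0]>100)&(h[...,0]<135))&(h[...,1]>120)&(h[...,2]>30)
m[:,:170]=0;m[:,360:]=0;m[250:]=0
ys,xs=np.nonzero(m);print(ys.min(),ys.max())
for y in range(ys.min()+3,ys.max(),15):
    q=xs[ys==y]; 
    if len(q):print(y,q.min(),q.max(),np.round(ray(K,V,((q.min()+q.max())/2,y),46)))
E
```

```text
[ 562.  -348.3   76.9] [[-0.989, -0.149, 0.001], [-0.149, 0.989, -0.001], [-0.001, -0.001, -1.0]] [-0.57  0.65  1.62 -0.    0.86 -2.29]
136 249
139 240 282 [ 516. -355.   46.]
154 236 286 [ 525. -354.   46.]
184 237 285 [ 542. -351.   46.]
199 238 284 [ 551. -350.   46.]
214 239 284 [ 560. -348.   46.]
229 239 284 [ 570. -347.   46.]
244 239 284 [ 580. -345.   46.]
```

>>> apply_moves(
  targets=[
    [1,[-0.04,0,0.6],[0,0,0]],
    [1,[0,0,0.38],[0,0,0]],
    [1,[0,0,0.15],[0,0,0]],
    [-1,[0,0,0],[0,0,0]],
    [-1,[0,0,0],[0,0,0]],
    [-1,[0,0,0],[0,0,0]],
    [-1,[0,0,0],[0,0,0]],
    [-1,[0,0,0],[0,0,0]],
  ],
)

```text
t: 45.1
ee_pos: [563.4, -347.7, 19.5]
orientation: [0.235, -3.133, 0.001]
ft_force: [-0.6, 1.2, 0.2]
width: 41.0
grasp_force: 0.0
```

>>> apply_moves(
  targets=[
    [-1,[0,0,0],[0,0,0]],
    [-1,[0,0,0],[0,0,0]],
    [-1,[0,0,0],[0,0,0]],
    [-1,[0,0,0],[0,0,0]],
    [-1,[0,0,0],[0,0,0]],
  ],
)

```text
t: 45.72
ee_pos: [563.3, -347.7, 19.4]
orientation: [0.235, -3.133, 0.001]
ft_force: [-0.6, -0.1, 1.7]
width: 29.9
grasp_force: 30.0
```

>>> apply_moves(
  targets=[
    [-1,[0,0,-0.2],[0,0,0]],
    [-1,[0,0,-0.5],[0,0,0]],
    [-1,[0,0,-0.9],[0,0,0]],
    [-1,[0,0,-0.9],[0,0,0]],
    [-1,[0,0,-0.9],[0,0,0]],
    [-1,[0,0,0],[0,0,0]],
  ],
)

```text
t: 46.48
ee_pos: [565.4, -348.9, 194.1]
orientation: [-0.234, 3.127, -0.008]
ft_force: [-0.5, -0.8, -2.3]
width: 29.7
grasp_force: 30.0
```

```bash
python3 - <<'E'
from h import *
c=np.array([604.7,25]);ey=np.array([-.095,.9955]);ex=np.array([.9955,.095])
t=c+57*ey-5*ex;print(t)
plan([*t,200],down(.095))
E
```

```text
[594.3075  81.2685]
shift units [-1.856  8.419 -0.154] turn units [-0.0034  0.0037  0.0348]
```

>>> apply_moves(
  targets=[
    [-1,[-0.1,0.5,-0.15],[0,0,0]],
    [-1,[-0.18,0.82,0],[0,0,0]],
    [-1,[-0.18,0.82,0],[0,0,0]],
    [-1,[-0.18,0.82,0],[0,0,0]],
    [-1,[-0.18,0.82,0],[0,0,0]],
    [-1,[-0.18,0.82,0],[0,0,0]],
    [-1,[-0.18,0.82,0],[0,0,0]],
    [-1,[-0.18,0.82,0],[0,0,0]],
  ],
)

```text
t: 47.48
ee_pos: [582.3, -26.4, 195.2]
orientation: [0.235, -3.129, -0.001]
ft_force: [-0.6, 0.7, -1.1]
width: 29.7
grasp_force: 30.0
```

>>> apply_moves(
  targets=[
    [-1,[-0.18,0.8,0],[0,0,0]],
    [-1,[-0.18,0.8,0],[0,0,0]],
    [-1,[-0.14,0.58,0],[0,0,0]],
    [-1,[0,0,0],[0,0,0.035]],
    [-1,[0,0,0],[0,0,0]],
    [-1,[0,0,0],[0,0,0]],
  ],
)

```text
t: 48.22
ee_pos: [591.6, 82.7, 195.9]
orientation: [0.15, -3.136, 0.001]
ft_force: [0.2, -0.2, -1.5]
width: 30.2
grasp_force: 30.0
```

```bash
python3 - <<'E'
from h import *
o=ctrl.get_obs();print({k:np.round(o[k],1) for k in("ee_pos","ft_force","width")})
plan([594.3,81.3,21],down(.095))
E
```

```text
{'ee_pos': array([591.6,  82.7, 195.9]), 'ft_force': array([ 0.2, -0.2, -1.5]), 'width': np.float64(30.2)}
shift units [-0.058 -0.033  3.498] turn units [-0.0001 -0.0013  0.0004]
```

>>> apply_moves(
  targets=[
    [-1,[-0.05,-0.03,0.6],[0,0,0]],
    [-1,[0,0,0.8],[0,0,0]],
    [-1,[0,0,0.8],[0,0,0]],
    [-1,[0,0,0.7],[0,0,0]],
    [-1,[0,0,0.4],[0,0,0]],
    [-1,[0,0,0.13],[0,0,0]],
    [-1,[0,0,0.05],[0,0,0]],
    [-1,[0,0,0],[0,0,0]],
  ],
)

```text
t: 49.22
ee_pos: [595.9, 81.3, 23.7]
orientation: [-0.149, 3.137, -0.0]
ft_force: [-0.8, 0.1, -1.9]
width: 29.6
grasp_force: 30.0
```

>>> apply_moves(
  targets=[
    [0.1,[0,0,0],[0,0,0]],
    [0.1,[0,0,0],[0,0,0]],
    [0.1,[0,0,0],[0,0,0]],
    [0.1,[0,0,-0.5],[0,0,0]],
    [0.1,[0,0,-0.9],[0,0,0]],
    [-1,[0,0,-0.9],[0,0,0]],
    [-1,[0,0,-0.9],[0,0,0]],
    [-1,[0,0,-0.9],[0,0,0]],
  ],
)

```text
t: 50.22
ee_pos: [594.9, 81.3, 229.3]
orientation: [0.149, -3.138, 0.0]
ft_force: [0.4, -0.2, 0.2]
width: 21.6
grasp_force: 0.0
```

```bash
python3 lid.py; python3 - <<'E'
from h import *
for c in("top","side"):
    p,K,V=cam(c)
    for l,z in(("cart0",4),("opener",10)):
        for q in ctrl.pinpoint(l,c)[:5]: 
            if q["score"]>.3:print(c,l,round(q["score"],2),np.round(q["xy"]),np.round(ray(K,V,q["xy"],z)))
E
```

```text
{'t': np.float64(50.22), 'ee_pos': array([594.9,  81.3, 229.3]), 'ft_force': array([ 0.44, -0.16,  0.21]), 'width': np.float64(21.63), 'qpos': array([ 0.12,  0.38,  1.68, -0.  ,  1.08, -1.55])}
[[-0.996, -0.095, -0.0], [-0.095, 0.996, -0.0], [0.0, -0.0, -1.0]]
top 0.6 [246. 166.] theta 1.5 res 3.5
side 0.76 [282. 165.] theta 1.55 res 0.9
top cart0 0.73 [258. 192.] [598. -32.   4.]
top cart0 0.48 [344. 263.] [ 289. -382.    4.]
top cart0 0.46 [335. 164.] [ 719. -372.    4.]
top opener 0.87 [174. 224.] [464. 330.  10.]
side cart0 0.91 [267. 224.] [601. -47.   4.]
side cart0 0.88 [333. 299.] [ 725. -379.    4.]
side cart0 0.83 [196. 332.] [ 296. -388.    4.]
side cart0 0.33 [210. 130.] [483. 515.   4.]
side opener 0.52 [210. 161.] [453. 312.  10.]
```

>>> apply_moves(
  targets=[
    [-1,[0,-0.2,-0.5],[0,0,0]],
    [-1,[-0.3,-0.34,-0.1],[0,0,0]],
    [-1,[-0.6,-0.3,0],[0,0,0]],
    [-1,[-0.7,-0.3,0],[0,0,0]],
    [-1,[-0.68,0,0],[0,0,0]],
    [-1,[0,0,0],[0,0,0]],
  ],
)

```text
t: 51.48
ee_pos: [715.2, 35.2, 256.0]
orientation: [0.148, -3.137, 0.0]
ft_force: [-0.6, 1.5, 0.1]
width: 0.5
grasp_force: 0.0
```

```bash
python3 lid.py; python3 - <<'E'
from h import *
for c in("top","side"):
    p,K,V=cam(c)
    for l,z in(("cart0",4),("opener",10),("blade_tip",23),("board",0)):
        for q in ctrl.pinpoint(l,c)[:5]: 
            if q["score"]>.3:print(c,l,round(q["score"],2),np.round(q["xy"]),np.round(ray(K,V,q["xy"],z)))
    if c=="side":
        h=cv2.cvtColor(p,cv2.COLOR_BGR2HSV);m=(h[...,0]>5)&(h[...,0]<18)&(h[...,1]>150)&(h[...,2]>80);m[180:]=0;m[:,240:]=0
        ys,xs=np.nonzero(m);print("orange",len(xs),np.round(ray(K,V,(xs.min(),ys[xs==xs.min()].mean()),23)),np.round(ray(K,V,(xs.max(),ys[xs==xs.max()].mean()),23)))
plan([714,35.5,175])
E
```

```text
{'t': np.float64(51.48), 'ee_pos': array([715.24,  35.22, 256.  ]), 'ft_force': array([-0.59,  1.49,  0.07]), 'width': np.float64(0.53), 'qpos': array([ 0.03,  0.53,  1.38, -0.  ,  1.24, -1.63])}
[[-0.996, -0.094, -0.001], [-0.094, 0.996, -0.0], [0.001, -0.0, -1.0]]
top 0.47 [171. 207.] theta 0.45 res 75.8
side 0.97 [282. 165.] theta 1.55 res 0.8
top cart0 0.58 [345. 265.] [ 283. -388.    4.]
top cart0 0.52 [335. 162.] [ 732. -372.    4.]
top opener 0.81 [174. 225.] [462. 329.  10.]
top blade_tip 0.55 [172. 208.] [530. 340.  23.]
top blade_tip 0.43 [174. 224.] [461. 327.  23.]
top board 0.65 [177. 217.] [497. 321.   0.]
side cart0 0.78 [269. 225.] [606. -54.   4.]
side cart0 0.71 [256. 199.] [587.  75.   4.]
side cart0 0.68 [336. 298.] [ 735. -379.    4.]
side cart0 0.68 [242. 202.] [533.  72.   4.]
side cart0 0.65 [194. 333.] [ 290. -388.    4.]
side opener 0.67 [207. 156.] [446. 345.  10.]
side blade_tip 0.84 [231. 151.] [546. 339.  23.]
side board 0.57 [219. 162.] [486. 310.   0.]
side board 0.31 [240. 382.] [ 392. -553.    0.]
orange 111 [346. 331.  23.] [457. 334.  23.]
shift units [-1.000e-03  2.000e-03  1.656e+00] turn units None
```

>>> apply_moves(
  targets=[
    [-1,[0,0,0.6],[0,0,0]],
    [-1,[0,0,0.7],[0,0,0]],
    [-1,[0,0,0.35],[0,0,0]],
    [-1,[0.3,0,0],[0,0,0]],
    [-1,[0.3,0,0],[0,0,0]],
    [-1,[0.3,0,0],[0,0,0]],
    [-1,[0.3,0,0.02],[0,0,0]],
    [-1,[0,0,0],[0,0,0]],
  ],
)

```text
t: 53.18
ee_pos: [653.1, 29.6, 174.5]
orientation: [0.149, -3.137, 0.0]
ft_force: [1.2, -0.8, -0.0]
width: 0.4
grasp_force: 0.0
```

```bash
python3 lid.py
```

```text
{'t': np.float64(53.18), 'ee_pos': array([653.05,  29.57, 174.46]), 'ft_force': array([ 1.19, -0.81, -0.03]), 'width': np.float64(0.45), 'qpos': array([ 0.03,  0.52,  1.6 , -0.  ,  1.03, -1.64])}
[[-0.996, -0.094, -0.001], [-0.094, 0.996, -0.0], [0.001, -0.0, -1.0]]
top 0.62 [174. 206.] theta 0.5 res 73.2
side 0.74 [272. 169.] theta 1.3 res 0.9
```

>>> apply_moves(
  targets=[
    [-1,[0.3,0,0.06],[0,0,0]],
    [-1,[0.3,0,0.1],[0,0,0]],
    [-1,[0.28,0,0.15],[0,0,0]],
    [-1,[0.28,0,0.22],[0,0,0]],
    [-1,[0.28,0,0.25],[0,0,0]],
    [-1,[0.24,0,0.28],[0,0,0]],
    [-1,[0,0,0],[0,0,0]],
  ],
)

```text
t: 54.25
ee_pos: [568.8, 21.6, 120.1]
orientation: [0.148, -3.134, 0.0]
ft_force: [-0.3, 0.4, 0.3]
width: 0.4
grasp_force: 0.0
```

```bash
python3 lid.py
```

```text
{'t': np.float64(54.25), 'ee_pos': array([568.8 ,  21.62, 120.07]), 'ft_force': array([-0.26,  0.41,  0.27]), 'width': np.float64(0.41), 'qpos': array([ 0.02,  0.48,  1.82, -0.  ,  0.84, -1.65])}
[[-0.996, -0.094, -0.004], [-0.094, 0.996, -0.0], [0.004, -0.0, -1.0]]
side 0.94 [245. 188.] theta 0.45 res 2.1
```

>>> apply_moves(
  targets=[
    [-1,[0.08,0,0.2],[0,0,0]],
    [-1,[0.06,0,0.2],[0,0,0]],
    [-1,[0.04,0,0.2],[0,0,0]],
    [-1,[0.02,0,0.2],[0,0,0]],
    [-1,[0,0,0.15],[0,0,0]],
    [-1,[0,0,0],[0,0,0]],
  ],
)

```text
t: 55.2
ee_pos: [560.3, 20.8, 72.9]
orientation: [0.149, -3.137, 0.0]
ft_force: [-0.1, -1.3, 0.4]
width: 0.4
grasp_force: 0.0
```

```bash
python3 lid.py
```

```text
{'t': np.float64(55.2), 'ee_pos': array([560.33,  20.76,  72.91]), 'ft_force': array([-0.12, -1.31,  0.43]), 'width': np.float64(0.37), 'qpos': array([ 0.02,  0.55,  1.86, -0.  ,  0.74, -1.65])}
[[-0.996, -0.094, -0.001], [-0.094, 0.996, -0.0], [0.001, -0.0, -1.0]]
side 0.75 [320. 265.] theta 0.0 res 98.9
```

>>> apply_moves(
  targets=[
    [-1,[0,0,0.05],[0,0,0]],
    [-1,[0,0,0.04],[0,0,0]],
    [-1,[0,0,0.02],[0,0,0]],
    [-1,[0,0,0],[0,0,0]],
  ],
)

```text
t: 55.9
ee_pos: [560.9, 20.8, 68.4]
orientation: [-0.149, 3.138, -0.001]
ft_force: [0.3, -1.0, 2.7]
width: 0.6
grasp_force: 1.2
```

>>> apply_moves(
  targets=[
    [-1,[0,0,0.02],[0,0,0]],
    [-1,[0,0,0.02],[0,0,0]],
    [-1,[0,0,0],[0,0,0]],
    [-1,[0,0,0],[0,0,0]],
  ],
)

```text
t: 56.4
ee_pos: [561.0, 20.8, 68.2]
orientation: [-0.149, 3.138, -0.001]
ft_force: [-5.8, -0.1, 20.8]
width: 0.8
grasp_force: 10.6
```

```bash
python3 lid.py
```

```text
{'t': np.float64(56.4), 'ee_pos': array([560.98,  20.76,  68.16]), 'ft_force': array([-5.84, -0.1 , 20.76]), 'width': np.float64(0.82), 'qpos': array([ 0.02,  0.55,  1.86, -0.  ,  0.73, -1.65])}
[[-0.996, -0.095, 0.001], [-0.095, 0.996, -0.0], [-0.001, -0.0, -1.0]]
side 0.95 [243. 202.] theta 0.0 res 0.9
```

>>> apply_moves(
  targets=[
    [-1,[0,0,-0.3],[0,0,0]],
    [0,[0,0,-0.9],[0,0,0]],
    [0,[-0.2,0.4,-0.8],[0,0,0]],
    [0,[-0.2,0.6,0],[0,0,0]],
    [0,[0,0.6,0],[0,0,0]],
    [0,[0,0,0],[0,0,0]],
    [0,[0,0,0],[0,0,0]],
  ],
)

```text
t: 57.48
ee_pos: [572.9, 101.9, 166.1]
orientation: [0.149, -3.137, 0.001]
ft_force: [-0.1, -0.3, 0.2]
width: 44.2
grasp_force: 0.0
```

```bash
cat > knob.py <<'E'
from h import *
o=ctrl.get_obs();print({k:np.round(o[k],1) for k in("t","ee_pos","width")})
for c in("wrist","side","top"):
    p,K,V=cam(c);h=cv2.cvtColor(p,cv2.COLOR_BGR2HSV)
    m=(((h[...,0]<6)|(h[...,0]>174))&(h[...,1]>150)&(h[...,2]>70)).astype(np.uint8)
    n,L,S,C=cv2.connectedComponentsWithStats(m)
    for i in range(1,n):
        if S[i,4]<(100 if c=="wrist" else 15) or S[i,4]>6000: continue
        P=ray(K,V,C[i],95)
        if 500<P[0]<720 and -130<P[1]<180:
            r=rect(L==i,K,V,98);print(c,"blob",S[i].tolist(),"c",np.round(r[0],1),"size",np.round(r[1],1),round(r[2],1))
E
python3 knob.py
```

```text
{'t': np.float64(57.5), 'ee_pos': array([572.9, 101.9, 166.1]), 'width': np.float64(44.2)}
wrist blob [34, 201, 35, 70, 1754] c [615.7 -47.6] size [24.5 57.1] 87.4
wrist blob [247, 201, 29, 77, 1334] c [604.  104.9] size [14.9 59.7] 86.2
side blob [252, 175, 14, 7, 64] c [601.9  92.6] size [26.6 52. ] 87.5
side blob [266, 207, 16, 8, 73] c [616.5 -64.1] size [26.2 52.8] 88.4
top blob [263, 176, 3, 13, 30] c [621.1 -54. ] size [ 8.3 50.9] 88.7
```

>>> apply_moves(
  targets=[
    [0,[-0.4,0,0.3],[0,0,0]],
    [0,[-0.28,0,0.6],[0,0,0]],
    [0,[0,0,0.6],[0,0,0]],
    [0,[0,0,0.26],[0,0,0]],
    [0,[0,0,0],[0,0,0]],
  ],
)

```text
t: 58.25
ee_pos: [606.2, 105.0, 77.5]
orientation: [0.148, -3.136, 0.001]
ft_force: [-0.2, 0.1, -0.9]
width: 43.9
grasp_force: 0.0
```

>>> apply_moves(
  targets=[
    [-1,[0,0,0],[0,0,0]],
    [-1,[0,0,0],[0,0,0]],
    [-1,[0,0,0],[0,0,0]],
    [-1,[0,0,0],[0,0,0]],
    [-1,[0,0,0],[0,0,0]],
    [-1,[0,0,0],[0,0,0]],
  ],
)

```text
t: 59.0
ee_pos: [608.4, 104.9, 79.2]
orientation: [-0.149, 3.135, -0.002]
ft_force: [3.6, -4.7, 1.9]
width: 14.6
grasp_force: 29.9
```

Gripped (14.6 mm). Turn clockwise.

>>> apply_moves(
  targets=[
    [-1,[0,0,0],[0,0,0.1]],
    [-1,[0,0,0],[0,0,0.1]],
    [-1,[0,0,0],[0,0,0.1]],
    [-1,[0,0,0],[0,0,0.1]],
    [-1,[0,0,0],[0,0,0.1]],
    [-1,[0,0,0],[0,0,0.1]],
    [-1,[0,0,0],[0,0,0.1]],
    [-1,[0,0,0],[0,0,0.1]],
  ],
)

```text
t: 60.0
ee_pos: [607.3, 103.0, 79.1]
orientation: [1.728, 2.621, -0.004]
ft_force: [-0.9, -13.5, 5.8]
width: 15.0
grasp_force: 29.9
```

>>> apply_moves(
  targets=[
    [-1,[0,0,0],[0,0,0.06]],
    [-1,[0,0,0],[0,0,0.03]],
    [-1,[0,0,0],[0,0,0]],
  ],
)

```text
t: 60.38
ee_pos: [607.0, 102.9, 79.1]
orientation: [1.904, 2.496, -0.005]
ft_force: [-1.5, -13.2, 6.7]
width: 14.7
grasp_force: 29.9
```

```bash
python3 - <<'E'
from h import *
o=ctrl.get_obs();print({k:np.round(o[k],2) for k in("ee_pos","ft_force","moment","width","qpos")})
M=R.from_rotvec(o["orientation"]).as_matrix();print(np.round(M,2).tolist(),"yaw",np.arctan2(-M[0,1],M[1,1]))
E
```

```text
{'ee_pos': array([607.04, 102.93,  79.14]), 'ft_force': array([ -1.5 , -13.23,   6.68]), 'moment': array([-2.38,  0.26,  0.05]), 'width': np.float64(14.73), 'qpos': array([ 0.15,  0.6 ,  1.73, -0.01,  0.81, -0.11])}
[[-0.26, 0.96, -0.0], [0.96, 0.26, -0.0], [-0.0, -0.0, -1.0]] yaw -1.3029272558680023
```

>>> apply_moves(
  targets=[
    [-1,[0,0,0],[0,0,0.03]],
    [-1,[0,0,0],[0,0,0.03]],
    [-1,[0,0,0],[0,0,0]],
  ],
)

```text
t: 60.75
ee_pos: [606.9, 103.3, 79.1]
orientation: [2.016, 2.406, -0.005]
ft_force: [-1.5, -11.3, 5.9]
width: 15.2
grasp_force: 31.6
```

```bash
python3 - <<'E'
from h import *
o=ctrl.get_obs();print({k:np.round(o[k],2) for k in("ee_pos","ft_force","moment","width")})
M=R.from_rotvec(o["orientation"]).as_matrix();print("yaw",np.arctan2(-M[0,1],M[1,1]))
E
```

```text
{'ee_pos': array([606.92, 103.32,  79.15]), 'ft_force': array([ -1.47, -11.33,   5.94]), 'moment': array([-2.02,  0.33,  0.81]), 'width': np.float64(15.17)}
yaw -1.3951295628725509
```

>>> apply_moves(
  targets=[
    [0,[0,0,0],[0,0,0]],
    [0,[0,0,0],[0,0,0]],
    [0,[0,0,0],[0,0,0]],
    [0,[0,0,-0.4],[0,0,0]],
    [0,[0,0,-0.8],[0,0,0]],
    [0,[0,0,-0.6],[0,0,0]],
  ],
)

```text
t: 61.5
ee_pos: [607.6, 105.8, 171.0]
orientation: [2.02, 2.404, 0.002]
ft_force: [0.2, 0.3, 0.3]
width: 43.9
grasp_force: 0.0
```

>>> apply_moves(
  targets=[
    [0,[0,0,0],[0,0,-0.11]],
    [0,[0,0,0],[0,0,-0.11]],
    [0,[0,0,0],[0,0,-0.11]],
    [0,[0,0,0],[0,0,-0.11]],
    [0,[0,0,0],[0,0,-0.11]],
    [0,[0,0,0],[0,0,-0.11]],
    [0,[0,0,0],[0,0,-0.11]],
    [0,[0,0,0],[0,0,-0.11]],
  ],
)

```text
t: 62.5
ee_pos: [607.2, 105.8, 169.6]
orientation: [0.015, 3.141, -0.0]
ft_force: [1.1, 0.6, -0.5]
width: 44.1
grasp_force: 0.0
```

>>> apply_moves(
  targets=[
    [0,[0,0,0],[0,0,-0.07]],
    [0,[0.2,-0.6,0],[0,0,0]],
    [0,[0.3,-0.8,0],[0,0,0]],
    [0,[0.3,-0.9,0],[0,0,0]],
    [0,[0,-0.9,0],[0,0,0]],
    [0,[0,0,0],[0,0,0]],
    [0,[0,0,0],[0,0,0]],
  ],
)

```text
t: 63.38
ee_pos: [582.4, -57.2, 169.0]
orientation: [-0.148, 3.138, -0.0]
ft_force: [-0.7, 0.2, -0.0]
width: 43.9
grasp_force: 0.0
```

```bash
python3 knob.py; python3 -c "
from h import *
plan([623,-54.3,78],down(.095))"
```

```text
{'t': np.float64(63.4), 'ee_pos': array([582.4, -57.2, 169. ]), 'width': np.float64(43.9)}
wrist blob [247, 206, 28, 76, 1287] c [618.7 -54.2] size [14.9 60.6] 87.0
wrist blob [424, 227, 86, 32, 1648] c [603.5  98.9] size [23.8 62.7] 14.2
side blob [266, 207, 16, 8, 81] c [616.5 -64.1] size [26.2 52.8] 88.4
top blob [220, 184, 12, 6, 35] c [605.5 105.1] size [14.  49.2] 15.4
shift units [-0.816 -0.037  1.81 ] turn units [-0.0001 -0.0001  0.0007]
```

>>> apply_moves(
  targets=[
    [0,[-0.4,-0.03,0.3],[0,0,0]],
    [0,[-0.4,0,0.6],[0,0,0]],
    [0,[0,0,0.6],[0,0,0]],
    [0,[0,0,0.3],[0,0,0]],
    [0,[0,0,0],[0,0,0]],
  ],
)

```text
t: 64.15
ee_pos: [621.3, -54.5, 77.3]
orientation: [0.15, -3.135, -0.0]
ft_force: [-0.3, 0.3, 0.9]
width: 43.9
grasp_force: 0.0
```

>>> apply_moves(
  targets=[
    [-1,[0,0,0],[0,0,0]],
    [-1,[0,0,0],[0,0,0]],
    [-1,[0,0,0],[0,0,0]],
    [-1,[0,0,0],[0,0,0]],
    [-1,[0,0,0],[0,0,0]],
    [-1,[0,0,0],[0,0,0]],
  ],
)

```text
t: 64.9
ee_pos: [622.1, -54.7, 79.1]
orientation: [0.148, -3.138, -0.001]
ft_force: [-3.2, 3.9, 4.9]
width: 15.0
grasp_force: 29.8
```

>>> apply_moves(
  targets=[
    [-1,[0,0,0],[0,0,0.1]],
    [-1,[0,0,0],[0,0,0.1]],
    [-1,[0,0,0],[0,0,0.1]],
    [-1,[0,0,0],[0,0,0.1]],
    [-1,[0,0,0],[0,0,0.1]],
    [-1,[0,0,0],[0,0,0.1]],
    [-1,[0,0,0],[0,0,0.1]],
    [-1,[0,0,0],[0,0,0.1]],
  ],
)

```text
t: 65.9
ee_pos: [621.6, -55.7, 79.0]
orientation: [-1.73, -2.621, 0.002]
ft_force: [-5.1, -1.1, 8.1]
width: 15.0
grasp_force: 29.9
```

>>> apply_moves(
  targets=[
    [-1,[0,0,0],[0,0,0.06]],
    [-1,[0,0,0],[0,0,0.05]],
    [-1,[0,0,0],[0,0,0.04]],
    [-1,[0,0,0],[0,0,0]],
  ],
)

```text
t: 66.4
ee_pos: [621.5, -56.2, 79.0]
orientation: [2.019, 2.407, -0.004]
ft_force: [-5.5, -3.2, 7.2]
width: 15.3
grasp_force: 31.2
```

```bash
python3 - <<'E'
from h import *
o=ctrl.get_obs();print({k:np.round(o[k],2) for k in("ee_pos","ft_force","moment","width")})
M=R.from_rotvec(o["orientation"]).as_matrix();print("yaw",np.arctan2(-M[0,1],M[1,1]))
E
```

```text
{'ee_pos': array([621.52, -56.15,  79.04]), 'ft_force': array([-5.45, -3.2 ,  7.15]), 'moment': array([-0.6 ,  0.83,  0.81]), 'width': np.float64(15.33)}
yaw -1.396005992334819
```

Stop felt on the right knob too. Release, lift clear, verify.

>>> apply_moves(
  targets=[
    [0,[0,0,0],[0,0,0]],
    [0,[0,0,0],[0,0,0]],
    [0,[0,0,0],[0,0,0]],
    [0,[0,0,-0.4],[0,0,0]],
    [0,[0,0,-0.9],[0,0,0]],
    [0,[0,0,-0.9],[0,0,0]],
    [0,[0,0,-0.9],[0,0,0]],
    [0,[0,0,-0.9],[0,0,0]],
  ],
)

```text
t: 67.4
ee_pos: [622.1, -55.1, 281.3]
orientation: [2.02, 2.404, 0.001]
ft_force: [0.6, 1.2, -0.3]
width: 44.0
grasp_force: 0.0
```

>>> apply_moves(
  targets=[
    [0,[0,-0.9,-0.5],[0,0,0]],
    [0,[0,-0.9,0],[0,0,0]],
    [0,[0,-0.9,0],[0,0,0]],
    [0,[0,0,0],[0,0,0]],
    [0,[0,0,0],[0,0,0]],
  ],
)

```text
t: 68.03
ee_pos: [490.2, -78.5, 304.6]
orientation: [2.02, 2.403, 0.002]
ft_force: [0.1, 0.0, 0.0]
width: 43.8
grasp_force: 0.0
```

```bash
python3 lid.py; python3 knob.py; python3 - <<'E'
from h import *
ims=[]
for c in("top","side"):
    p,K,V=cam(c)
    for l,z in(("opener",10),("blade_tip",23),("board",0),("cart0",4)):
        for q in ctrl.pinpoint(l,c)[:3]:
            if q["score"]>.4:print(c,l,round(q["score"],2),np.round(q["xy"]),np.round(ray(K,V,q["xy"],z)))
    a=p[130:260,140:340];ims.append(cv2.resize(a,(460,299),interpolation=cv2.INTER_CUBIC))
cv2.imwrite("pics/end.png",np.vstack(ims))
E
```

```text
{'t': np.float64(68.03), 'ee_pos': array([490.23, -78.52, 304.58]), 'ft_force': array([0.07, 0.05, 0.  ]), 'width': np.float64(43.81), 'qpos': array([-0.18,  0.14,  1.82, -0.  ,  1.18, -0.36])}
[[-0.172, 0.985, 0.002], [0.985, 0.172, -0.001], [-0.001, 0.002, -1.0]]
top 0.8 [248. 209.] theta 0.0 res 3.7
side 0.87 [243. 203.] theta 0.0 res 1.2
{'t': np.float64(68.2), 'ee_pos': array([490.2, -78.3, 303.3]), 'width': np.float64(44.4)}
wrist blob [395, 0, 22, 41, 811] c [607.1  93. ] size [20.6 36.9] 15.6
wrist blob [371, 139, 17, 50, 729] c [619.  -53.1] size [17.8 55.4] 14.6
side blob [254, 173, 10, 12, 52] c [603.6  92. ] size [18.1 61.9] 10.9
side blob [269, 205, 10, 13, 61] c [618.3 -66.6] size [17.7 58.2] 11.3
top blob [220, 184, 12, 6, 35] c [605.5 105.1] size [14.  49.2] 15.4
top opener 0.62 [173. 222.] [473. 334.  10.]
top opener 0.62 [170. 207.] [539. 348.  10.]
top blade_tip 0.65 [173. 208.] [531. 335.  23.]
top board 0.57 [174. 217.] [496. 333.   0.]
top cart0 0.66 [343. 262.] [ 297. -380.    4.]
top cart0 0.53 [336. 160.] [ 741. -377.    4.]
top cart0 0.48 [246. 209.] [525.  22.   4.]
side opener 0.55 [211. 158.] [458. 330.  10.]
side board 0.78 [222. 161.] [502. 314.   0.]
side cart0 0.84 [193. 331.] [ 288. -382.    4.]
side cart0 0.73 [333. 297.] [ 728. -375.    4.]
```

View pics/end.png

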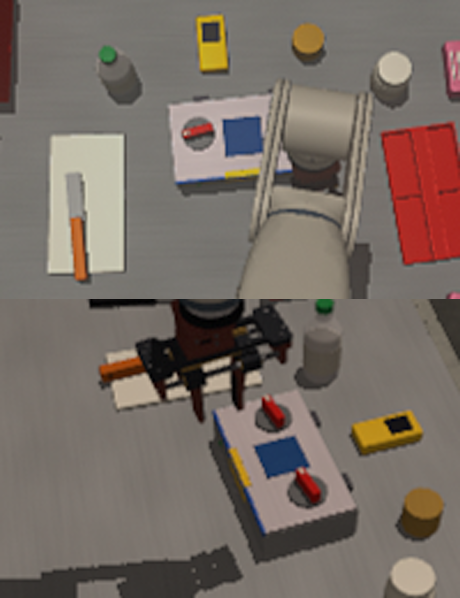

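The picture shows the lid shut, both bars crosswise (top crop (198,131), side crop (273,411) and (307,487)), the bin empty, and the opener on its board (junction at (77,216)).

```bash
python3 -c "
from workcell import ctrl
print(ctrl.close_job())"
```

```text
the job is handed in; nothing more can be done
None
```

The job is handed in, though no verdict came back. I pried the lid up with the opener and put both cartridges present on the box floor. The lid is shut, both knobs are turned to their stops, and the opener is on its board, about 40 mm off centre after it shifted mid-run.

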